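# Clear the casting bench: nest the pouring sleeves, post the clay plugs

### The arm

A 6-joint arm with a two-finger parallel gripper is mounted at the origin on the work surface. World frame = base frame: x ahead of the robot, y to its left, z up, the work surface at z = 0. Lengths are in mm, angles in rad, forces in N, time in s.
With the tool pointing down it reaches from about 350 to 875 mm from the base axis. Payload 4.2 kg.
Tool frame: the origin (TCP) lies between the finger pads; the fingertips stand 11 mm ahead of it and the grasp point (between the pads) lies 8 mm behind it; z points along the fingers, y is the direction in which the jaws open and shut (so a half turn about z gives the same grasp; the last joint's range is limited). The gripper opens to 85 mm and grips with 20 to 120 N. Pads are 22 mm wide; open, the fingers measure 114 mm over their backs; the gripper's body (76 mm by 85 mm) begins 54 mm behind the grasp point. The pads swing forward as they close: fully open they stand 13 mm farther back than shut.
Start: joints at [1.548, 0.385, 0.008, 0, -1.194, -0.259], TCP at [173.771, 600.336, 242.312] pointing down, gripper open.
Joint ranges: [-3.14, 3.14], [-1.21, 2.06], [-1.07, 1.41], [-3.16, 2.05], [-2.99, -0.16], [-3.1, 3.1]. Speed limits (rad/s): [2.79, 2.79, 3.14, 3.14, 3.14, 3.14].

### API

Orientations are given as a unit quaternion [x, y, z, w].
In Python, from bench import * gives the robot as it stands.
- The arm moves only by the tool servo_tool, never from a script. Its argument "rows" is a list of rows, each a list of 7 numbers: the opening, from 0 (shut) to 1 (fully open), then the shift along the tool's x, y, z in cm, then the turn, a rotation vector about the tool's x, y, z in degrees. A call has 1 to 12 rows; each row shifts and turns the commanded pose from where the row before left it, along the tool's axes as they then stand; what a row does not reach is not made up. A row lasts 1/10 s, in which the tool goes at most 50 mm and 8.59 degrees, less where a joint would pass 70% of its speed; a pose out of reach is approached as far as the arm can. A call is refused whole if a number of a shift passes 5 or a number of a turn 8.59, either way. A call with a gripper value outside its range is refused whole. The fingers move at their own pace and stop on an object; the grip force is fixed at half the most. Time passes only in rows, so rows that do not move let the fingers close. It gives the time, the measured TCP pose, the force and the opening at its end, in the units of the state.
- read_state(): the state, without advancing time (a new reading comes with each control period).
- get_image(name): name is "side" or "top"; returns a dict with "image" (420x560x3 uint8, red, green, blue), "mtx" (3x3 intrinsics, pixels), "k1" (the pictures are not rectified: a ray, as slopes to the right and down, at radius r is drawn at 1 + k1 r^2 times it, then the intrinsics apply), "extrinsics" (4x4, takes a point from camera to world coordinates). Camera axes: x right, y up, looking along -z (the intrinsics and any distortion apply to the point x, -y, -z); pixel columns grow to the right and rows downward; lengths in mm; the calibration is good to about 2 mm. A picture is of the moment at which its call begins. There is no depth.
- job_done(): hands the job in, once; it reports no verdict.
The state is a dict: "clock": time; "joints": joint angles; "joint_vel": joint speeds; "joint_efforts": joint torques, N m; "position": TCP position; "ee_rot": TCP orientation; "contact_force": force on the tool from outside, world axes, zero at the start; "wrist_torque": the same for the moment, N m; "gripper_width": finger opening in mm.
Only numpy, scipy, OpenCV 4.12 (cv2) and the standard library are available. Lean on these libraries where they do the work, as an engineer would, in place of code of your own. Each camera call takes 0.05 s, during which the arm holds its last target. There are 200 camera calls.

### The job

Clear the slip-casting bench: post every beige clay plug through the black flap of the yellow reclaim bin so that the flap shuts behind it, and nest all the green pouring sleeves, rim up, one in another in the blue sprung seat. Nest them loosely, each set in gently until it just settles upright and straight, never dropped or pressed so that the sprung seat is driven down and they wedge. Leave the other things on the bench where they are.

Things in the scene. Friction and masses are not known exactly. Their poses are not given: they have to be found in the camera images.
- stand: White square stacking stand, 110 x 110 mm, 28 mm high, fixed to the bench. Origin: centre of its underside, z up.
- seat (a joint): Travel in m of the blue sprung seat on the stand: 0 up, growing as it is pushed down, stop at 0.020; beyond 0.015 the sleeves count as wedged. Stiffness 800 N/m; each sleeve's own weight (0.06 to 0.12 kg) sinks it by about 1 mm. A red band at its foot vanishes into the stand as it sinks.
- seat_rim (a point): Centre of the top rim of the blue seat, 92 mm above the bench when empty; moves down with the seat; z up. The seat is a tapered cup of the same shape and size as the green sleeves, wide end up. The first sleeve goes into the seat, the next into that sleeve, and so on.
- bin: Yellow closed reclaim bin, fixed, 250 x 150 mm, 190 mm high. In its lid is one 80 x 80 mm opening closed by a black flap. Origin: at bench level straight below the centre of that opening; the bin reaches from 60 mm on its -x side to 190 mm on its +x side of the origin and 75 mm to each side in y. z up. Inside, a slick ramp leads posted plugs to the +x end.
- flap (a joint): Angle in rad of the black flap (78 x 76 mm) in the bin's lid: 0 shut (level, flush with the lid top at 190 mm), opening downward into the bin to 1.42. Hinged along the opening's edge on the bin's -x side. A weak spring (0.014 to 0.024 N m) shuts it; a plug pushed half way down and let go falls through by its own weight.
- sleeve1: Green tapered pouring sleeve, open at both ends, standing on its narrow end; may be absent. 62 mm high, outside diameter 55 mm at the foot, 69 mm at the rim, walls 4.2 mm. Origin: centre of its narrow lower end, z up. Lightly nested in another (or in the seat) it stands 34 to 38 mm proud of the rim below; it fits without turning.
- sleeve2: Green tapered pouring sleeve, open at both ends, standing on its narrow end; may be absent. 62 mm high, outside diameter 55 mm at the foot, 69 mm at the rim, walls 4.2 mm. Origin: centre of its narrow lower end, z up. Lightly nested in another (or in the seat) it stands 34 to 38 mm proud of the rim below; it fits without turning.
- sleeve3: Green tapered pouring sleeve, open at both ends, standing on its narrow end; may be absent. 62 mm high, outside diameter 55 mm at the foot, 69 mm at the rim, walls 4.2 mm. Origin: centre of its narrow lower end, z up. Lightly nested in another (or in the seat) it stands 34 to 38 mm proud of the rim below; it fits without turning.
- sleeve4: Green tapered pouring sleeve, open at both ends, standing on its narrow end; may be absent. 62 mm high, outside diameter 55 mm at the foot, 69 mm at the rim, walls 4.2 mm. Origin: centre of its narrow lower end, z up. Lightly nested in another (or in the seat) it stands 34 to 38 mm proud of the rim below; it fits without turning.
- sleeve5: Green tapered pouring sleeve, open at both ends, standing on its narrow end; may be absent. 62 mm high, outside diameter 55 mm at the foot, 69 mm at the rim, walls 4.2 mm. Origin: centre of its narrow lower end, z up. Lightly nested in another (or in the seat) it stands 34 to 38 mm proud of the rim below; it fits without turning.
- plug1: Beige plug of dry clay, a solid tapered round, standing on its wide end; may be absent. 70 mm high, diameter 52 mm at the foot and 44 mm at the top, 0.14 to 0.26 kg. Origin: centre of its wide lower end, z up.
- plug2: Beige plug of dry clay, a solid tapered round, standing on its wide end; may be absent. 70 mm high, diameter 52 mm at the foot and 44 mm at the top, 0.14 to 0.26 kg. Origin: centre of its wide lower end, z up.
- plug3: Beige plug of dry clay, a solid tapered round, standing on its wide end; may be absent. 70 mm high, diameter 52 mm at the foot and 44 mm at the top, 0.14 to 0.26 kg. Origin: centre of its wide lower end, z up.
- bowl: Low terracotta bowl, 84 mm across, 40 mm high; not to be moved. Origin: centre of its underside.
- brush: Brush 170 mm long lying near the robot; not to be moved.
- scraper: Scraper 190 mm long lying near the robot; not to be moved.
- jar: White jar with lid, 68 mm across, 85 mm high, at the back; not to be moved. Origin: centre of its underside.
- mug: White mug, 76 mm across, 85 mm high, at the back; not to be moved. Origin: centre of its underside.
- mould: White plaster block mould 110 x 90 x 50 mm at the back; not to be moved. Origin: centre of its underside.

How it is judged:
By the outcome, as a careful person would: the job done as asked, in the order asked, and still so for the second after the job is handed in, with the robot touching nothing.
Of sleeve1, sleeve2, sleeve3, sleeve4, sleeve5 only 4 to 5 are there at a start; the rules pass over those that are not, and their reading is None.
Of plug1, plug2, plug3 only 2 to 3 are there at a start; the rules pass over those that are not, and their reading is None.
At some moment in a run one of sleeve1, sleeve2, sleeve3, sleeve4, sleeve5, plug1, plug2, plug3 may be knocked a few centimetres aside while the robot is not near it.
It also fails if it takes over 210 s, if anything falls off the work surface, if the arm or the gripper's body presses on something with over 40 N, if the wrist force passes 120 N, or if a joint passes its speed limit or range.

## Working session

There is one attempt and no reset: what is moved stays moved. The work goes in short steps, Python scripts to look and compute and a tool call to move; the robot and the scene stay as the last step left them, time stands still between calls to the robot, and variables do not carry over. Pictures are saved under pics/ and viewed, about 12 in all and at most 16, crops included, and the job is handed in when it is done.

Besides the shell and the picture viewer there is one more tool, called after "Request:" as name(argument=value, ...), one argument or row to a line, values as JSON. servo_tool: Moves the arm, as the interface text tells. Its arguments: {"type":"object","properties":{"rows":{"type":"array","items":{"type":"array","items":{"type":"number"}}}},"required":["rows"]}

```bash
mkdir -p pics; ls; python3 - <<'E'
from bench import *
import cv2
s=read_state();print(s)
for n in("top","side"):
    d=get_image(n);cv2.imwrite(f"pics/{n}0.png",d["image"][:,:,::-1]);print(n,d["mtx"],d["k1"],d["extrinsics"])
E
```

```text
pics
{'clock': 0.0, 'joints': array([ 1.54758600e+00,  3.85575257e-01,  6.62248122e-03, -4.79438321e-04,
       -1.19401600e+00, -2.58626307e-01]), 'joint_vel': array([-1.24407515e-05,  1.52938665e-03,  9.85763890e-04,  1.97069749e-04,
       -9.74376274e-04,  2.12750250e-03]), 'joint_efforts': array([-1.40617749e-04, -3.92293918e+01,  1.88403010e+01,  4.18629706e+00,
       -4.69669205e-03, -7.05903773e-06]), 'position': array([173.63945779, 599.80938493, 241.21187261]), 'ee_rot': array([ 9.90074400e-01, -1.40539864e-01, -9.37037950e-05,  1.10487488e-03]), 'contact_force': array([-0.57761768, -1.08093947, -0.46100154]), 'wrist_torque': array([0.06301521, 0.03591788, 0.01855289]), 'gripper_width': 85.80411444274509}
top [[490.14304166   0.         276.09450385]
 [  0.         490.14304166 209.26254613]
 [  0.           0.           1.        ]] -0.07805930025534175 [[-6.19378726e-03  9.96937601e-01 -7.79554821e-02  4.85689349e+02]
 [-9.99907003e-01 -7.12167872e-03 -1.16304590e-02 -3.84230836e+00]
 [-1.21500158e-02  7.78761959e-02  9.96888998e-01  1.40947524e+03]
 [ 0.00000000e+00  0.00000000e+00  0.00000000e+00  1.00000000e+00]]
side [[409.14785926   0.         280.44366444]
 [  0.         409.14785926 205.45504125]
 [  0.           0.           1.        ]] 0.006376348547361933 [[-8.86610275e-01  3.52377427e-01 -2.99586997e-01  2.47532209e+02]
 [-4.62269113e-01 -6.96333364e-01  5.49023782e-01  6.23664386e+02]
 [-1.51488330e-02  6.25259942e-01  7.80269516e-01  9.80146577e+02]
 [ 0.00000000e+00  0.00000000e+00  0.00000000e+00  1.00000000e+00]]
```

View pics/top0.png

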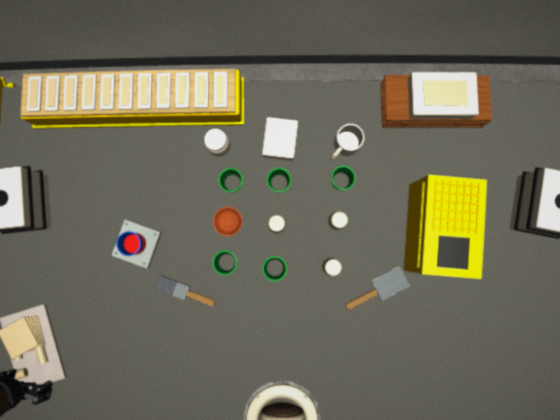

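View pics/side0.png

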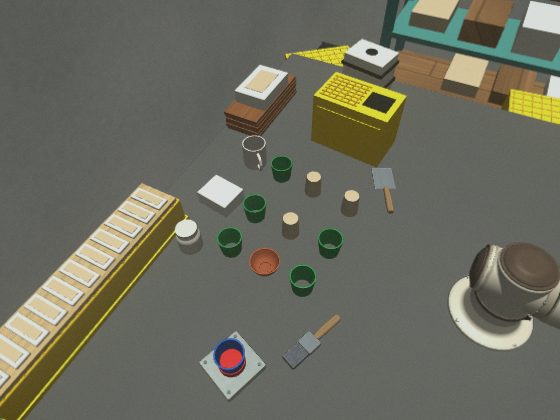

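Top view: 5 green sleeves at (231,180), (279,180), (343,178), (225,263) and (275,268). There are 3 plugs at (277,224), (340,220) and (333,267). The seat is at (131,243) and the flap at (453,252). The side view agrees.

```bash
cat > h.py <<'E'
from bench import *
import cv2, numpy as np
def rays(d,uv):
    uv=np.asarray(uv,float).reshape(-1,2); M=d["mtx"]; p=(uv-[M[0,2],M[1,2]])/[M[0,0],M[1,1]]
    q=p.copy()
    for _ in range(10): q=p/(1+d["k1"]*(q**2).sum(1,keepdims=True))
    v=np.c_[q[:,0],-q[:,1],-np.ones(len(q))]
    E=d["extrinsics"]; return E[:3,3], v@E[:3,:3].T
def plane(d,uv,z):
    o,v=rays(d,uv); return (o+v*((z-o[2])/v[:,2])[:,None])[:,:2]
def proj(d,P):
    E=d["extrinsics"]; c=(np.atleast_2d(P)-E[:3,3])@E[:3,:3]; q=np.c_[c[:,0],-c[:,1]]/-c[:,2:]
    q=q*(1+d["k1"]*(q**2).sum(1,keepdims=True)); return q*d["mtx"][0,0]+d["mtx"][:2,2]
def blobs(m,amin=60):
    n,l,s,c=cv2.connectedComponentsWithStats(m.astype(np.uint8))
    return [(l==i,s[i,4],c[i]) for i in range(1,n) if s[i,4]>=amin]
def masks(d):
    h=cv2.cvtColor(d["image"],cv2.COLOR_RGB2HSV).astype(int); H,S,V=h[...,0],h[...,1],h[...,2]
    return dict(green=(H>45)&(H<85)&(S>100)&(V>40), blue=(H>100)&(H<130)&(S>120)&(V>60),
      beige=(H>8)&(H<32)&(S>25)&(S<140)&(V>150), yellow=(H>24)&(H<35)&(S>180)&(V>90)),V
def circ(d,m,z):
    "outer contour -> plane z -> least-squares circle"
    c=max(cv2.findContours(m.astype(np.uint8),cv2.RETR_EXTERNAL,cv2.CHAIN_APPROX_NONE)[0],key=len).reshape(-1,2)
    (x,y),r=cv2.minEnclosingCircle(plane(d,c,z).astype(np.float32)); return x,y,r
def crop(d,u,v,w,h,k,name):
    im=d["image"][v:v+h,u:u+w,::-1]; cv2.imwrite("pics/"+name,cv2.resize(im,None,fx=k,fy=k,interpolation=cv2.INTER_CUBIC))
E
python3 - <<'E'
from h import *
for n in("top","side"):
    d=get_image(n); M,V=masks(d)
    for k,z in(("green",62),("beige",70),("blue",92)):
        for m,a,c in blobs(M[k]):
            x,y,r=circ(d,m,z)
            if 350<x<800 and abs(y)<420: print(n,k,a,c.round(1),np.round([x,y,r],1),"maxV ring",np.percentile(V[m],[10,50,90]))
    if n=="top":
        crop(d,200,150,180,135,4,"c1.png")
        print(plane(d,[[438,237],[470,237],[438,269],[470,269]],190).round())
        im=d["image"]; print(im[252,425:490].tolist()); print([im[v,455].tolist() for v in range(225,282)])
    else:
        print(im.shape)
    crop(d,*( (90,205,90,75) if n=="top" else (190,325,90,75)),4,f"seat_{n}.png")
a=cv2.imread("pics/seat_top.png");b=cv2.imread("pics/seat_side.png");cv2.imwrite("pics/seat.png",np.hstack([a,b]))
E
```

```text
top green 281 [344.1 176. ] [ 677.8 -173.4   34.9] maxV ring [ 45. 100. 143.]
top green 278 [229. 178.] [674.6 138.6  34.8] maxV ring [ 54.  107.5 143. ]
top green 255 [278.3 177.2] [673.8   4.9  34.5] maxV ring [ 51. 110. 144.]
top green 274 [222.4 262.7] [446.1 155.2  34.6] maxV ring [ 57.  113.  143.7]
top green 262 [273.9 269. ] [429.2  18.1  34.6] maxV ring [ 59.  114.5 145. ]
top beige 65 [275.6 221.6] [553.6  11.7  22.5] maxV ring [159.4 195.  227. ]
top beige 60 [333.6 267.4] [ 431.6 -142.2   22.7] maxV ring [161.9 184.  217.1]
top blue 168 [122.4 242.9] [499.2 415.1  32.7] maxV ring [ 66.   94.5 170. ]
[[ 509. -393.]
 [ 508. -475.]
 [ 429. -391.]
 [ 428. -472.]]
[[231, 233, 23], [235, 236, 30], [234, 234, 19], [234, 235, 24], [235, 235, 25], [235, 235, 21], [233, 234, 19], [234, 235, 24], [234, 235, 24], [234, 235, 26], [235, 235, 24], [227, 228, 26], [178, 180, 44], [102, 101, 54], [70, 71, 63], [77, 76, 73], [72, 72, 67], [72, 71, 68], [71, 71, 67], [71, 71, 69], [71, 73, 69], [70, 70, 67], [69, 69, 66], [72, 71, 68], [67, 69, 62], [70, 69, 62], [64, 67, 64], [68, 72, 66],
[... 1398 characters left out ...]
 [281.  166.2] [ 666.7 -155.8   54.6] maxV ring [ 55.8  63.  126. ]
side green 266 [253.9 203.2] [668.5   5.3  38.6] maxV ring [ 61.  67. 138.]
side green 327 [228.8 238.4] [664.6 148.2  48.3] maxV ring [ 59.  67. 141.]
side green 491 [329.6 240.9] [422.8  30.6  48.6] maxV ring [ 54.  62. 136.]
side green 491 [302.2 277.3] [441.9 163.2  43.8] maxV ring [ 55.  62. 150.]
side beige 119 [313.3 176.2] [ 561.  -162.3   21.3] maxV ring [190. 214. 216.]
side beige 135 [351.4 195.2] [ 430.9 -143.3   21.7] maxV ring [186. 215. 218.]
side beige 153 [290.1 217.9] [552.6  10.3  21.8] maxV ring [185.2 217.  219. ]
side blue 325 [227.2 351.1] [498.4 412.9  35. ] maxV ring [ 71.   91.  182.6]
(420, 560, 3)
```

View pics/c1.png

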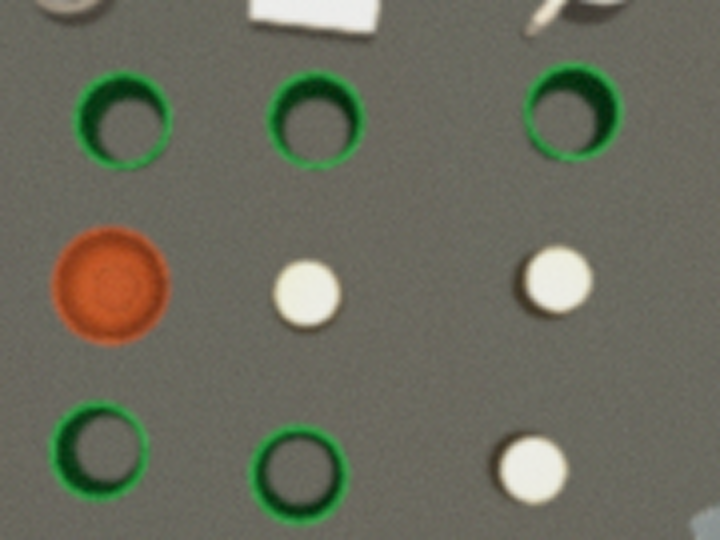

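View pics/seat.png

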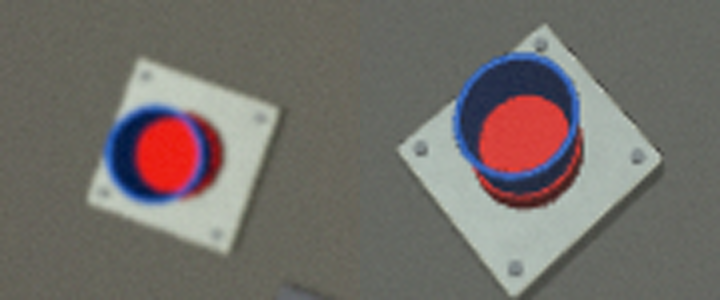

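The crop shows all five sleeves rim up and all three plugs upright, well spaced. The seat is up with its red band visible. Next I refine the plugs, seat and bin, then move.

```bash
cat >> h.py <<'E'
def objs(d,which=("green","plug")):
    M,V=masks(d); S=cv2.cvtColor(d["image"],cv2.COLOR_RGB2HSV)[...,1]; top=d["extrinsics"][2,3]>1200
    out=[]
    for k,m,z in(("green",M["green"]&(V>95),62),("plug",(V>150)&(S<150)&(d["image"][...,0]>=d["image"][...,2]+8),70)):
        if k not in which: continue
        for b,a,c in blobs(m,50):
            x,y,r=circ(d,b,z)
            if 350<x<860 and abs(y)<300 and (18<r<26 if k=="plug" else 30<r<40): out.append((k,round(x,1),round(y,1),round(r,1)))
    return out
E
python3 - <<'E'
from h import *
for n in("top","side"):
    d=get_image(n)
    for o in objs(d): print(n,*o)
    h=cv2.cvtColor(d["image"],cv2.COLOR_RGB2HSV).astype(int)
    b=(h[...,0]>105)&(h[...,0]<150)&(h[...,1]>90)&(h[...,2]>120)
    for m,a,c in blobs(b,30):
        x,y,r=circ(d,m,92); 
        if 25<r<45: print(n,"seat",x,y,r)
T=get_image("top");S=get_image("side")
c=np.array([[140,57],[280,105],[228,255],[88,202]])/4+[89.5,204.5]
print("stand top",plane(T,c,28).round(1).tolist(),plane(T,c,28).mean(0))
c=np.array([[545,22],[662,158],[515,298],[398,150]]-np.array([360,0]))/4+[189.5,324.5]
print("stand side",plane(S,c,28).mean(0))
g=T["image"].astype(int); dark=(g.max(2)<105)
roi=np.zeros(dark.shape,bool); roi[232:273,433:473]=1
m=max(blobs(dark&roi),key=lambda b:b[1])[0]
r=cv2.minAreaRect(plane(T,np.argwhere(m)[:,::-1],190).astype(np.float32)); print("flap top",r)
g=S["image"].astype(int); dark=(g.max(2)<90); roi[:]=0; roi[88:118,357:402]=1
m=max(blobs(dark&roi),key=lambda b:b[1])[0]
r=cv2.minAreaRect(plane(S,np.argwhere(m)[:,::-1],190).astype(np.float32)); print("flap side",r)
E
```

```text
top green 677.8 -173.4 34.9
top green 674.4 138.8 34.7
top green 673.8 4.6 34.5
top green 446.0 155.2 34.6
top green 429.0 17.9 34.5
top plug 561.9 -161.0 22.5
top plug 553.6 11.7 22.5
top plug 431.9 -141.9 22.5
top seat 499.34600830078125 413.5903015136719 34.67610168457031
side green 677.8 -174.7 34.5
side green 673.3 3.1 34.5
side green 674.1 137.5 34.0
side green 428.3 16.7 34.4
side green 445.6 153.6 34.4
side plug 561.0 -162.3 21.3
side plug 430.9 -143.3 21.7
side plug 552.6 10.3 21.8
side plug 806.8 162.9 24.2
side seat 499.48638916015625 411.7521057128906 34.37415313720703
stand top [[569.6, 445.3], [534.9, 343.7], [429.0, 379.9], [466.5, 481.5]] [500.00622186 412.60633941]
stand side [498.86602565 411.68003278]
flap top ((470.759033203125, -430.12408447265625), (75.21692657470703, 74.83511352539062), 84.99396514892578)
flap side ((469.8028259277344, -432.3711242675781), (75.08135223388672, 76.78829956054688), 84.49842071533203)
```

Request:
servo_tool(
  rows=[
    [1,0,0,0,0,0,-8],
    [1,0,0,0,0,0,-8],
    [1,0,0,0,0,0,0],
    [1,0,0,0,0,0,0],
  ],
)

```text
clock: 0.8
position: [173.7, 600.3, 242.3]
ee_rot: [1.0, -0.003, -0.0, 0.0]
contact_force: [-0.3, -0.1, -0.1]
gripper_width: 85.7
```

```bash
python3 -c "
from bench import *
from scipy.spatial.transform import Rotation as R
s=read_state();print(s['position'],s['joints'],R.from_quat(s['ee_rot']).as_matrix().round(4))"
```

```text
[173.73705251 600.31988339 242.29040351] [ 1.54762885e+00  3.84693441e-01  7.85769058e-03 -6.08544412e-05
 -1.19399419e+00  1.77638523e-02] [[ 1.0e+00 -5.4e-03 -1.0e-04]
 [-5.4e-03 -1.0e+00 -0.0e+00]
 [-1.0e-04  0.0e+00 -1.0e+00]]
```

Request:
servo_tool(
  rows=[
    [1,2.5,3.9,0,0,0,-0.3],
    [1,2.5,3.9,0,0,0,0],
    [1,2.5,3.9,0,0,0,0],
    [1,2.5,3.9,0,0,0,0],
    [1,2.5,3.9,0,0,0,0],
    [1,2.5,3.9,0,0,0,0],
    [1,2.5,3.9,0,0,0,0],
    [1,2.5,3.9,0,0,0,0],
    [1,2.5,3.9,0,0,0,0],
    [1,2.5,3.9,0,0,0,0],
    [1,2.5,3.9,0,0,0,0],
    [1,2.5,3.9,0,0,0,0],
  ],
)

```text
clock: 2.0
position: [475.6, 131.3, 242.8]
ee_rot: [1.0, 0.0, 0.0, -0.0]
contact_force: [1.1, 1.0, 1.1]
gripper_width: 85.1
```

Request:
servo_tool(
  rows=[
    [1,2.5,3.9,0,0,0,0],
    [1,2.5,3.9,2,0,0,0],
    [1,2.5,3.9,2,0,0,0],
    [1,0.5,0.4,2,0,0,0],
    [1,0,0,0,0,0,0],
    [1,0,0,0,0,0,0],
    [1,0,0,0,0,0,0],
  ],
)

```text
clock: 2.7
position: [555.0, 13.8, 184.1]
ee_rot: [1.0, 0.002, 0.001, -0.0]
contact_force: [0.1, -0.1, -0.0]
gripper_width: 85.7
```

Request:
servo_tool(
  rows=[
    [1,0,0,0,0,0,0],
    [1,0,0,0,0,0,0],
  ],
)

```text
clock: 2.9
position: [554.8, 13.8, 183.9]
ee_rot: [1.0, 0.002, 0.001, -0.0]
contact_force: [-0.2, -0.3, -0.3]
gripper_width: 85.7
```

Request:
servo_tool(
  rows=[
    [1,-0.2,0.3,4,0,0,0],
    [1,0,0,4,0,0,0],
    [1,0,0,4,0,0,0],
    [1,0,0,1.2,0,0,0],
    [1,0,0,0,0,0,0],
    [0,0,0,0,0,0,0],
    [0,0,0,0,0,0,0],
    [0,0,0,0,0,0,0],
    [0,0,0,0,0,0,0],
    [0,0,0,0,0,0,0],
    [0,0,0,0,0,0,0],
    [0,0,0,0,0,0,0],
  ],
)

```text
clock: 4.1
position: [554.4, 10.4, 53.2]
ee_rot: [1.0, 0.002, 0.002, -0.001]
contact_force: [-0.4, 0.0, 6.1]
gripper_width: 43.3
```

```bash
python3 - <<'E'
from h import *
d=get_image("side"); s=read_state(); print(s['position'],s['gripper_width'],s['contact_force'])
crop(d,220,120,140,130,5,"g1.png")
E
```

```text
[554.38151217  10.39591674  53.25481929] 43.92104228496273 [-0.96007483  1.1175062   6.01332949]
```

View pics/g1.png

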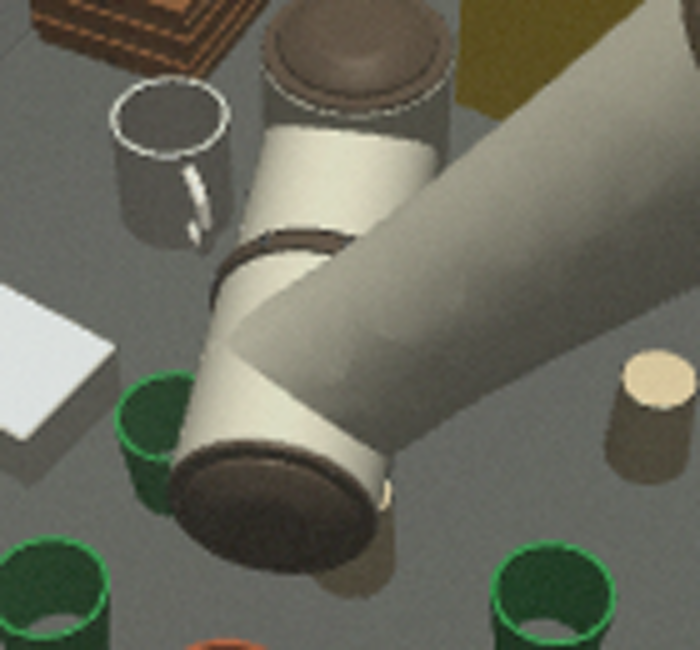

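Request:
servo_tool(
  rows=[
    [0,0,0,-1,0,0,0],
    [0,0,0,-3,0,0,0],
    [0,0,0,-4,0,0,0],
    [0,0,0,-4,0,0,0],
    [0,0,0,-4,0,0,0],
    [0,0,2,-4,0,0,0],
    [0,-0.7,4,-2,0,0,0],
    [0,-0.7,4,0,0,0,0],
    [0,-0.7,4,0,0,0,0],
    [0,-0.7,4,0,0,0,0],
    [0,-0.7,4,0,0,0,0],
    [0,-0.7,4,0,0,0,0],
  ],
)

```text
clock: 5.35
position: [510.3, -251.6, 271.6]
ee_rot: [1.0, 0.001, 0.0, -0.0]
contact_force: [0.5, 0.2, -1.3]
gripper_width: 43.6
```

Request:
servo_tool(
  rows=[
    [0,-0.7,4,0,0,0,0],
    [0,-0.7,4,0,0,0,0],
    [0,-0.7,4,0,0,0,0],
    [0,-0.7,4,0,0,0,0],
    [0,-0.7,2,0,0,0,0],
    [0,0,0,0,0,0,0],
    [0,0,0,0,0,0,0],
    [0,0,0,0,0,0,0],
  ],
)

```text
clock: 6.15
position: [477.0, -429.4, 271.1]
ee_rot: [1.0, 0.002, 0.0, -0.0]
contact_force: [-0.0, 0.0, -2.4]
gripper_width: 44.2
```

Request:
servo_tool(
  rows=[
    [0,0,0.1,2,0,0,0],
    [0,0,0,2,0,0,0],
    [0,0,0,1,0,0,0],
    [0,0,0,1,0,0,0],
    [0,0,0,0.7,0,0,0],
    [0,0,0,0,0,0,0],
    [1,0,0,0,0,0,0],
    [1,0,0,0,0,0,0],
    [1,0,0,0,0,0,0],
    [1,0,0,0,0,0,0],
    [1,0,0,0,0,0,0],
  ],
)

```text
clock: 7.25
position: [476.9, -431.4, 204.1]
ee_rot: [1.0, 0.001, 0.0, 0.0]
contact_force: [0.0, -0.2, 0.6]
gripper_width: 85.6
```

```bash
python3 - <<'E'
from h import *
d=get_image("side"); s=read_state(); print(s['position'],s['gripper_width'],s['contact_force'])
crop(d,290,20,150,150,4,"g2.png"); t=get_image("top"); crop(t,400,150,120,150,4,"g2t.png")
cv2.imwrite("pics/g2.png",cv2.resize(np.hstack([cv2.imread("pics/g2.png"),cv2.imread("pics/g2t.png")]),(720,400)))
E
```

```text
[ 476.90597559 -431.34913643  203.91204177] 85.43932006953541 [-0.26853885  0.2279345  -0.51719706]
```

View pics/g2.png

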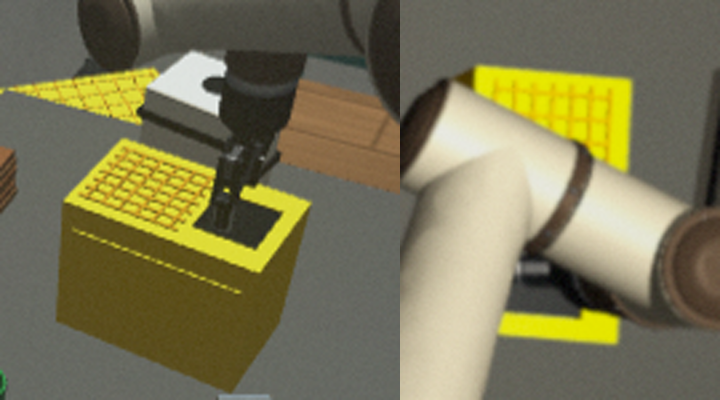

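The plug went through and the flap looks flush and shut. On to plug 1.

Request:
servo_tool(
  rows=[
    [1,0,0,-4,0,0,0],
    [1,1,-4,0,0,0,0],
    [1,1,-4,0,0,0,0],
    [1,1,-4,0,0,0,0],
    [1,1,-4,0,0,0,0],
    [1,1,-4,4,0,0,0],
    [1,1,-4,4,0,0,0],
    [1,2.4,-3,4,0,0,0],
    [1,0,0,0,0,0,0],
    [1,0,0,0,0,0,0],
  ],
)

```text
clock: 8.35
position: [555.4, -173.8, 137.3]
ee_rot: [1.0, 0.002, -0.001, 0.0]
contact_force: [0.4, -1.3, 1.0]
gripper_width: 85.3
```

```bash
cat > look.py <<'E'
from h import *
s=read_state(); print(s['clock'],s['position'].round(1),s['gripper_width'].round(1),s['contact_force'].round(1))
for n in("top","side"):
    d=get_image(n)
    for o in objs(d): print(n,*o)
E
python3 look.py
```

```text
Traceback (most recent call last):
  File "look.py", line 2, in <module>
    s=read_state(); print(s['clock'],s['position'].round(1),s['gripper_width'].round(1),s['contact_force'].round(1))
                                                            ^^^^^^^^^^^^^^^^^^^^^^^^
AttributeError: 'float' object has no attribute 'round'
```

```bash
sed -i "s/s\['gripper_width'\].round(1)/round(s['gripper_width'],1)/" look.py; python3 look.py
```

```text
8.35 [ 555.4 -173.8  137.3] 85.3 [ 0.4 -1.3  1. ]
top green 677.8 -173.4 34.9
top green 674.6 138.6 34.8
top green 674.4 4.7 34.7
top green 446.0 155.1 34.6
top plug 431.9 -141.9 22.5
side green 677.4 -175.6 34.5
side green 673.4 3.0 34.6
side green 674.5 137.7 34.0
side green 428.4 16.6 34.5
side green 445.6 153.6 34.4
side plug 561.0 -162.3 21.3
side plug 430.9 -143.3 21.7
```

Request:
servo_tool(
  rows=[
    [1,0.6,-1.2,0,0,0,0],
    [1,0,0,3,0,0,0],
    [1,0,0,3,0,0,0],
    [1,0,0,2.5,0,0,0],
    [1,0,0,0,0,0,0],
    [0,0,0,0,0,0,0],
    [0,0,0,0,0,0,0],
    [0,0,0,0,0,0,0],
    [0,0,0,0,0,0,0],
    [0,0,0,0,0,0,0],
    [0,0,0,0,0,0,0],
  ],
)

```text
clock: 9.55
position: [562.9, -162.5, 55.5]
ee_rot: [1.0, 0.002, 0.002, 0.0]
contact_force: [-1.8, 0.8, 6.4]
gripper_width: 43.6
```

Request:
servo_tool(
  rows=[
    [0,0,0,-1,0,0,0],
    [0,0,0,-3,0,0,0],
    [0,0,0,-4,0,0,0],
    [0,0,0,-4,0,0,0],
    [0,0,0,-4,0,0,0],
    [0,0,0,-4,0,0,0],
    [0,0,0,-2,0,0,0],
    [0,-1.2,4,0,0,0,0],
    [0,-1.2,4,0,0,0,0],
    [0,-1.2,4,0,0,0,0],
    [0,-1.2,4,0,0,0,0],
    [0,-1.2,4,0,0,0,0],
  ],
)

```text
clock: 10.75
position: [500.6, -363.6, 273.4]
ee_rot: [1.0, 0.001, -0.0, -0.0]
contact_force: [0.7, -0.4, -2.5]
gripper_width: 43.4
```

Request:
servo_tool(
  rows=[
    [0,-1.2,4,0,0,0,0],
    [0,-1.2,2.8,0,0,0,0],
    [0,0,0,0,0,0,0],
    [0,0,0,0,0,0,0],
    [0,0,0,0,0,0,0],
  ],
)

```text
clock: 11.25
position: [478.0, -429.7, 273.1]
ee_rot: [1.0, 0.002, -0.0, -0.0]
contact_force: [0.2, 1.2, -2.5]
gripper_width: 43.5
```

Same release: down about 69 mm, to TCP z about 204.

Request:
servo_tool(
  rows=[
    [0,-0.1,0.1,2,0,0,0],
    [0,0,0,2,0,0,0],
    [0,0,0,1,0,0,0],
    [0,0,0,1,0,0,0],
    [0,0,0,0.9,0,0,0],
    [0,0,0,0,0,0,0],
    [1,0,0,0,0,0,0],
    [1,0,0,0,0,0,0],
    [1,0,0,0,0,0,0],
    [1,0,0,0,0,0,0],
    [1,0,0,0,0,0,0],
  ],
)

```text
clock: 12.35
position: [477.0, -431.7, 204.4]
ee_rot: [1.0, 0.001, 0.0, 0.0]
contact_force: [-1.1, 0.5, 0.5]
gripper_width: 85.3
```

Request:
servo_tool(
  rows=[
    [1,0,0,-4,0,0,0],
    [1,-0.7,-4,0,0,0,0],
    [1,-0.7,-4,0,0,0,0],
    [1,-0.7,-4,0,0,0,0],
    [1,-0.7,-4,0,0,0,0],
    [1,-0.7,-4,0,0,0,0],
    [1,-0.7,-4,3,0,0,0],
    [1,-0.3,-4,4,0,0,0],
    [1,0,-1.5,4,0,0,0],
    [1,0,0,0,0,0,0],
    [1,0,0,0,0,0,0],
    [1,0,0,0,0,0,0],
  ],
)

```text
clock: 13.55
position: [433.3, -142.5, 140.8]
ee_rot: [1.0, 0.001, 0.002, 0.0]
contact_force: [0.5, -0.5, 0.4]
gripper_width: 85.7
```

```bash
python3 look.py; python3 -c "
from h import *
crop(get_image('side'),290,20,150,150,4,'g3.png')"
```

```text
13.55 [ 433.3 -142.5  140.8] 85.7 [ 0.5 -0.5  0.4]
top green 677.8 -173.4 34.9
top green 674.6 138.6 34.8
top green 673.8 4.6 34.5
top green 445.9 155.1 34.5
side green 677.8 -174.7 34.5
side green 673.4 3.0 34.6
side green 674.5 137.7 34.0
side green 428.4 16.6 34.5
side green 445.6 153.6 34.4
side plug 430.9 -143.2 21.6
side plug 809.1 164.1 22.0
```

View pics/g3.png

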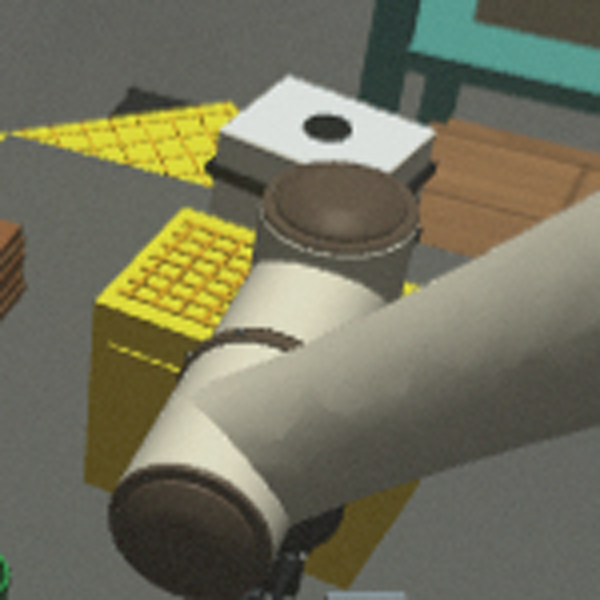

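The arm hides the bin here, so I'll check the flap after the third plug.

Request:
servo_tool(
  rows=[
    [1,-0.2,0,3,0,0,0],
    [1,0,0,3,0,0,0],
    [1,0,0,2.8,0,0,0],
    [1,0,0,0,0,0,0],
    [0,0,0,0,0,0,0],
    [0,0,0,0,0,0,0],
    [0,0,0,0,0,0,0],
    [0,0,0,0,0,0,0],
    [0,0,0,0,0,0,0],
    [0,0,0,0,0,0,0],
  ],
)

```text
clock: 14.7
position: [430.9, -141.9, 53.2]
ee_rot: [1.0, 0.002, 0.002, 0.0]
contact_force: [-0.8, -0.1, 8.0]
gripper_width: 43.9
```

Request:
servo_tool(
  rows=[
    [0,0,0,-1,0,0,0],
    [0,0,0,-3,0,0,0],
    [0,0,0,-4,0,0,0],
    [0,0,0,-4,0,0,0],
    [0,0,0,-4,0,0,0],
    [0,0,0,-4,0,0,0],
    [0,0,0,-2,0,0,0],
    [0,0.6,4,0,0,0,0],
    [0,0.6,4,0,0,0,0],
    [0,0.6,4,0,0,0,0],
    [0,0.6,4,0,0,0,0],
    [0,0.6,4,0,0,0,0],
  ],
)

```text
clock: 15.9
position: [459.6, -343.0, 271.8]
ee_rot: [1.0, 0.001, 0.0, -0.0]
contact_force: [0.9, -0.3, -0.7]
gripper_width: 43.9
```

Request:
servo_tool(
  rows=[
    [0,0.6,4,0,0,0,0],
    [0,0.6,4,0,0,0,0],
    [0,0.3,0.8,0,0,0,0],
    [0,0,0,0,0,0,0],
    [0,0,0,0,0,0,0],
    [0,0,0,0,0,0,0],
  ],
)

```text
clock: 16.5
position: [475.2, -428.3, 271.7]
ee_rot: [1.0, 0.002, 0.0, -0.0]
contact_force: [-0.5, 0.6, -1.9]
gripper_width: 43.6
```

Request:
servo_tool(
  rows=[
    [0,0.1,0.2,2,0,0,0],
    [0,0,0,2,0,0,0],
    [0,0,0,1,0,0,0],
    [0,0,0,1,0,0,0],
    [0,0,0,0.8,0,0,0],
    [0,0,0,0,0,0,0],
    [1,0,0,0,0,0,0],
    [1,0,0,0,0,0,0],
    [1,0,0,0,0,0,0],
    [1,0,0,0,0,0,0],
    [1,0,0,0,0,0,0],
  ],
)

```text
clock: 17.6
position: [476.4, -431.8, 203.3]
ee_rot: [1.0, 0.001, 0.0, 0.0]
contact_force: [-0.0, 1.1, 0.4]
gripper_width: 85.2
```

Request:
servo_tool(
  rows=[
    [1,0,0,-4,0,0,0],
    [1,-0.4,-4,0,0,0,0],
    [1,-0.4,-4,0,0,0,0],
    [1,-0.4,-4,0,0,0,0],
    [1,-0.4,-4,0,0,0,0],
    [1,-0.4,-4,0,0,0,0],
    [1,-0.4,-4,0,0,0,0],
    [1,-0.4,-4,0,0,0,0],
    [1,-0.4,-4,3,0,0,0],
    [1,-0.4,-4,4,0,0,0],
    [1,-0.4,-4,4,0,0,0],
    [1,-0.7,-4.8,0,0,0,0],
  ],
)

```text
clock: 18.8
position: [426.0, 6.6, 138.9]
ee_rot: [1.0, 0.0, -0.004, 0.001]
contact_force: [0.1, 0.0, 0.4]
gripper_width: 85.0
```

Request:
servo_tool(
  rows=[
    [1,0,0,0,0,0,0],
    [1,0,0,0,0,0,0],
    [1,0,0,0,0,0,0],
  ],
)

```text
clock: 19.1
position: [429.5, 6.2, 142.9]
ee_rot: [1.0, 0.001, 0.0, -0.0]
contact_force: [-0.5, -0.1, -0.8]
gripper_width: 85.9
```

```bash
python3 look.py; python3 -c "
from h import *
cv2.imwrite('pics/g4.png',np.hstack([get_image('side')['image'][:,:,::-1],get_image('top')['image'][130:330,390:510,::-1].repeat(2,0).repeat(2,1)[:400,:].copy()[:400] if 0 else cv2.resize(get_image('top')['image'][140:300,390:510,::-1],(240,420))]))"
```

```text
19.1 [429.5   6.2 142.9] 85.9 [-0.5 -0.1 -0.8]
top green 677.8 -173.4 34.9
top green 674.5 138.7 34.7
top green 673.8 4.9 34.5
top green 446.0 155.2 34.6
side green 677.8 -175.6 34.3
side green 673.4 3.0 34.6
side green 674.5 137.7 34.0
side green 428.4 16.6 34.5
side green 445.6 153.6 34.4
```

View pics/g4.png

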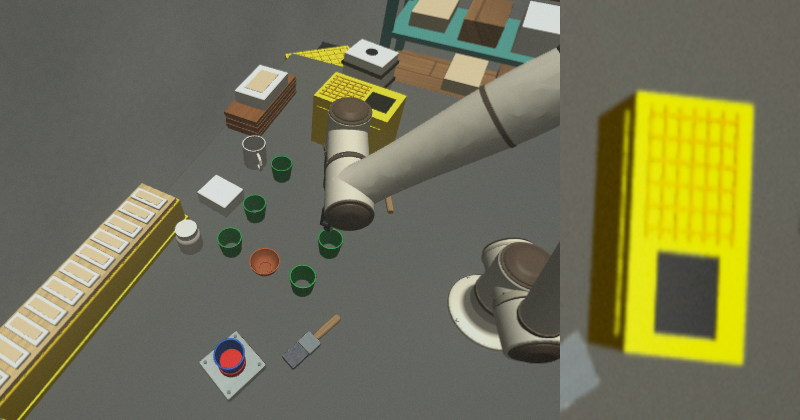

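All three plugs are gone. The flap is shut and flush, with the top view showing the full dark square. The five sleeves are untouched. Now the first sleeve, at (428.7, 17.3).

Request:
servo_tool(
  rows=[
    [1,-0.1,-1.1,2,0,0,0],
    [1,0,0,3,0,0,0],
    [1,0,0,3,0,0,0],
    [1,0,0,2.2,0,0,0],
    [1,0,0,0,0,0,0],
    [1,0,0,0,0,0,0],
  ],
)

```text
clock: 19.9
position: [428.5, 17.1, 40.8]
ee_rot: [1.0, 0.001, -0.0, 0.0]
contact_force: [-0.5, -0.4, 0.4]
gripper_width: 85.6
```

Request:
servo_tool(
  rows=[
    [0,0,0,0,0,0,0],
    [0,0,0,0,0,0,0],
    [0,0,0,0,0,0,0],
    [0,0,0,0,0,0,0],
    [0,0,0,0,0,0,0],
  ],
)

```text
clock: 20.4
position: [429.3, 17.9, 42.1]
ee_rot: [1.0, 0.002, 0.002, -0.001]
contact_force: [-0.2, -0.6, 5.3]
gripper_width: 63.7
```

Request:
servo_tool(
  rows=[
    [0,0,0,-1,0,0,0],
    [0,0,0,-2,0,0,0],
    [0,0,0,-4,0,0,0],
    [0,0,0,-4,0,0,0],
    [0,0,0,-3,0,0,0],
    [0,0,0,0,0,0,0],
    [0,0,0,0,0,0,0],
  ],
)

```text
clock: 21.1
position: [427.8, 17.7, 181.5]
ee_rot: [1.0, 0.001, 0.001, -0.001]
contact_force: [-0.8, -0.8, -2.0]
gripper_width: 63.0
```

```bash
python3 -c "
from h import *
a=get_image('side');crop(a,270,150,120,130,4,'g5.png')"
```

```text
(no output)
```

View pics/g5.png

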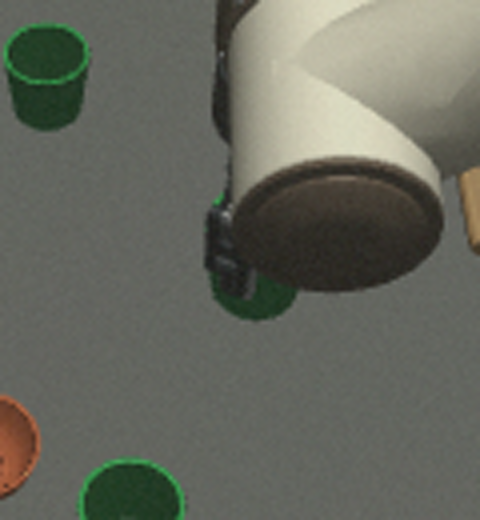

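```bash
python3 -c "
from h import *
a=get_image('side'); o,v=rays(a,[[330.3,224.5],[325.5,222],[333,224]])
for y in(49,56,63): print(y,[(o+w*((y-o[1])/w[1])).round(1).tolist() for w in v])
print(proj(a,[[428,17.7,141.5],[428,17.7,203.5]]), 'crop', (proj(a,[[428,17.7,141.5],[428,17.7,203.5]])-[270,150])*4)"
```

```text
49 [[423.2, 49.0, 166.5], [436.2, 49.0, 168.8], [416.6, 49.0, 172.6]]
56 [[421.1, 56.0, 176.4], [433.9, 56.0, 178.7], [414.6, 56.0, 182.5]]
63 [[418.9, 63.0, 186.3], [431.6, 63.0, 188.6], [412.5, 63.0, 192.3]]
[[332.64540856 220.71489069]
 [334.80206406 205.47977152]] crop [[250.58163424 282.85956274]
 [259.20825624 221.91908607]]
```

```bash
python3 -c "
from h import *
a=get_image('side'); M,V=masks(a); t=np.linspace(0,2*np.pi,400)
def foot(c,r): return proj(a,np.c_[c[0]+r*np.cos(t),c[1]+r*np.sin(t),0*t+c[2]])
for (c,roi) in (((428,17.7,141.5),(315,350,190,240)),((445.6,154,0),(285,325,255,300))):
    f=foot(c,27.5); g=M['green'].copy(); k=np.zeros_like(g); k[roi[2]:roi[3],roi[0]:roi[1]]=1; g&=k
    for u in range(roi[0],roi[1],2):
        col=np.where(g[:,u])[0]; p=f[abs(f[:,0]-u)<1,1]
        if len(col) and len(p): print(u,col.min(),col.max(),p.max().round(1),end=' | ')
    print()
"
```

```text
323 220 221 225.6 | 325 200 224 227.2 | 329 225 227 229.1 | 331 226 228 229.5 | 333 225 226 229.5 | 335 220 226 229.5 | 337 221 228 229.3 | 339 222 223 228.7 | 341 223 225 227.6 | 343 223 223 225.7 | 
291 269 283 290.2 | 293 267 288 293.4 | 295 266 293 295.0 | 297 265 292 296.0 | 299 265 295 296.5 | 301 264 294 296.7 | 303 264 295 296.7 | 305 265 295 296.6 | 307 265 293 296.0 | 309 266 292 294.9 | 311 267 289 293.2 | 313 269 283 289.2 |
```

Request:
servo_tool(
  rows=[
    [0,0.7,-2,0,0,0,0],
    [0,0.7,-4,0,0,0,0],
    [0,0.7,-4,0,0,0,0],
    [0,0.7,-4,0,0,0,0],
    [0,0.7,-4,0,0,0,0],
    [0,0.7,-4,0,0,0,0],
    [0,0.7,-4,0,0,0,0],
    [0,0.7,-4,0,0,0,0],
    [0,0.7,-4,0,0,0,0],
    [0,0.7,-4,0,0,0,0],
    [0,0.2,-1.5,0,0,0,0],
    [0,0,0,0,0,0,0],
  ],
)

```text
clock: 22.45
position: [498.5, 414.3, 177.8]
ee_rot: [1.0, 0.002, -0.001, 0.001]
contact_force: [-0.4, -0.6, -1.8]
gripper_width: 63.2
```

Request:
servo_tool(
  rows=[
    [0,0,0,0,0,0,0],
    [0,0,0,0,0,0,0],
    [0,0,0,0,0,0,0],
  ],
)

```text
clock: 22.75
position: [499.0, 411.6, 180.7]
ee_rot: [1.0, 0.001, -0.0, 0.0]
contact_force: [0.2, -0.1, -1.4]
gripper_width: 63.5
```

Request:
servo_tool(
  rows=[
    [0,0,-0.1,2,0,0,0],
    [0,0,0,1.5,0,0,0],
    [0,0,0,1,0,0,0],
    [0,0,0,0.8,0,0,0],
    [0,0,0,0.6,0,0,0],
    [0,0,0,0,0,0,0],
    [0,0,0,0,0,0,0],
  ],
)

```text
clock: 23.45
position: [499.3, 414.0, 122.0]
ee_rot: [1.0, 0.001, 0.0, -0.0]
contact_force: [0.6, 0.7, -1.7]
gripper_width: 63.1
```

Request:
servo_tool(
  rows=[
    [0,0,0,0.4,0,0,0],
    [0,0,0,0.3,0,0,0],
    [0,0,0,0.2,0,0,0],
    [0,0,0,0,0,0,0],
    [0,0,0,0,0,0,0],
  ],
)

```text
clock: 23.95
position: [499.1, 413.8, 112.5]
ee_rot: [1.0, 0.001, 0.0, 0.0]
contact_force: [0.2, 1.0, -0.1]
gripper_width: 63.1
```

Request:
servo_tool(
  rows=[
    [0,0,0.1,0.2,0,0,0],
    [0,0,0,0,0,0,0],
    [0,0,0,0,0,0,0],
  ],
)

```text
clock: 24.25
position: [499.2, 412.8, 110.6]
ee_rot: [1.0, 0.001, 0.0, -0.0]
contact_force: [1.2, 0.0, -0.4]
gripper_width: 63.2
```

Request:
servo_tool(
  rows=[
    [0,0,0,0.2,0,0,0],
    [0,0,0,0,0,0,0],
    [0,0,0,0,0,0,0],
  ],
)

```text
clock: 24.55
position: [499.3, 413.0, 108.7]
ee_rot: [1.0, 0.001, 0.0, -0.0]
contact_force: [1.0, 0.3, -0.5]
gripper_width: 63.0
```

Request:
servo_tool(
  rows=[
    [0,0,0,0.15,0,0,0],
    [0,0,0,0,0,0,0],
    [0,0,0,0,0,0,0],
  ],
)

```text
clock: 24.85
position: [499.3, 413.0, 107.2]
ee_rot: [1.0, 0.001, 0.0, -0.0]
contact_force: [0.8, 0.8, 0.5]
gripper_width: 63.4
```

Request:
servo_tool(
  rows=[
    [0,0,0,0.15,0,0,0],
    [0,0,0,0,0,0,0],
    [0,0,0,0,0,0,0],
  ],
)

```text
clock: 25.15
position: [499.3, 413.1, 105.8]
ee_rot: [1.0, 0.001, 0.0, -0.0]
contact_force: [1.4, 1.7, 0.9]
gripper_width: 63.2
```

Request:
servo_tool(
  rows=[
    [0,0,0,-0.1,0,0,0],
    [0.8,0,0,0,0,0,0],
    [1,0,0,0,0,0,0],
    [1,0,0,0,0,0,0],
    [1,0,0,0,0,0,0],
    [1,0,0,-1,0,0,0],
    [1,0,0,-2,0,0,0],
    [1,0,0,-4,0,0,0],
    [1,-0.4,3,0,0,0,0],
    [1,-0.7,4,0,0,0,0],
    [1,-0.7,4,0,0,0,0],
    [1,-0.7,4,0,0,0,0],
  ],
)

```text
clock: 26.35
position: [474.1, 261.4, 177.4]
ee_rot: [1.0, 0.002, 0.0, -0.0]
contact_force: [0.7, -0.4, 1.6]
gripper_width: 85.7
```

Request:
servo_tool(
  rows=[
    [1,-0.7,4,0,0,0,0],
    [1,-0.7,4,1,0,0,0],
    [1,-0.7,3,2,0,0,0],
    [1,-0.7,0,2,0,0,0],
    [1,0,0,0,0,0,0],
    [1,0,0,0,0,0,0],
  ],
)

```text
clock: 26.95
position: [447.6, 153.2, 127.6]
ee_rot: [1.0, 0.002, 0.001, -0.0]
contact_force: [-0.2, 0.1, 1.2]
gripper_width: 85.5
```

```bash
cat > stack.py <<'E'
from h import *
import sys
# expected rim height of the topmost sleeve: argument; centre and radius of its bright rim from both views
z=float(sys.argv[1]); 
for n in("top","side"):
    d=get_image(n); M,V=masks(d); k=np.zeros(V.shape,bool)
    u,v=proj(d,[499,413,z])[0].astype(int); k[max(0,v-40):v+40,max(0,u-40):u+40]=1
    g=M["green"]&k
    for b,a,c in blobs(g&(V>85),15): print(n,"rim",np.round(circ(d,b,z),1),a)
    r=(d["image"][...,0]>130)&(d["image"][...,1]<90)&(d["image"][...,2]<90)&k
    print(n,"red px",r.sum())
    if n=="side": crop(d,max(0,u-50),max(0,v-50),100,130,4,f"s{int(z)}.png")
E
python3 look.py; python3 stack.py 128
```

```text
26.95 [447.6 153.2 127.6] 85.5 [-0.2  0.1  1.2]
top green 677.8 -173.6 35.0
top green 674.5 138.8 34.8
top green 674.0 4.7 34.4
side green 672.5 3.3 34.1
side green 674.0 137.7 34.2
top rim [499.4 412.2  34.7] 123
top red px 157
side rim [498.4 412.3  34.2] 176
side red px 224
```

View pics/s128.png

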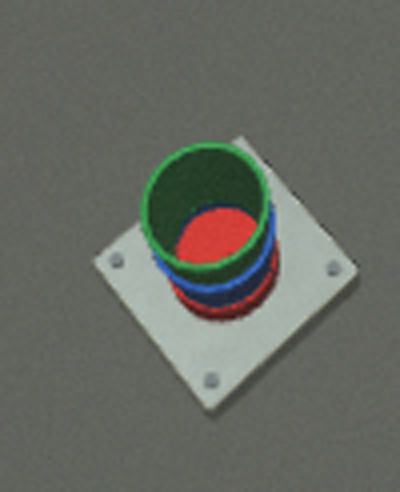

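Sleeve 1 stands upright and concentric in the seat, and the red band is still visible. The next sleeve is hidden under the arm, so I'll check for any visible part of it.

```bash
python3 - <<'E'
from h import *
for n in("top","side"):
    d=get_image(n); M,V=masks(d)
    print(n,"expected rim px",proj(d,[445.8,154.4,62]).round(0)[0])
    for b,a,c in blobs(M["green"],8):
        print(a,c.round(0), np.round(circ(d,b,62),0))
E
```

```text
top expected rim px [224. 262.]
280 [344. 176.] [ 678. -173.   35.]
281 [229. 178.] [675. 139.  35.]
256 [278. 177.] [674.   5.  34.]
315 [121. 243.] [500. 433.  37.]
35 [229. 253.] [469. 143.  17.]
15 [230. 271.] [421. 138.   8.]
side expected rim px [302. 276.]
19 [413.   2.] [  607. -1391.    32.]
9 [403.  11.] [  629. -1287.    22.]
458 [449.  33.] [  398. -1243.   181.]
11 [403.  16.] [  610. -1241.    23.]
10 [396.  24.] [  617. -1163.    18.]
73 [409.  31.] [  551. -1125.    47.]
11 [515.  28.] [  153. -1339.    25.]
8 [396.  30.] [  602. -1109.    14.]
8 [505.  32.] [  186. -1300.    14.]
8 [502.  37.] [  188. -1249.    25.]
21 [473.  48.] [  278. -1115.    27.]
37 [482.  49.] [  248. -1117.    31.]
42 [508.  52.] [  154. -1142.    50.]
25 [497.  49.] [  195. -1142.    25.]
11 [495.  53.] [  195. -1113.    24.]
11 [522.  60.] [   92. -1107.    19.]
10 [513.  59.] [  121. -1097.    10.]
174 [278. 163.] [ 679. -172.   38.]
8 [282. 176.] [ 651. -129.    9.]
255 [254. 203.] [673.   9.  40.]
313 [229. 237.] [671. 140.  37.]
39 [233. 252.] [639. 172.  17.]
8 [304. 265.] [455. 124.   6.]
11 [302. 277.] [446. 155.  10.]
87 [299. 285.] [444. 179.  32.]
8 [297. 290.] [440. 197.   7.]
454 [225. 346.] [518. 398.  38.]
```

Request:
servo_tool(
  rows=[
    [1,-0.2,-0.1,2,0,0,0],
    [1,0,0,3,0,0,0],
    [1,0,0,3.1,0,0,0],
    [1,0,0,0,0,0,0],
    [1,0,0,0,0,0,0],
    [0,0,0,0,0,0,0],
    [0,0,0,0,0,0,0],
    [0,0,0,0,0,0,0],
    [0,0,0,0,0,0,0],
    [0,0,0,0,0,0,0],
  ],
)

```text
clock: 28.25
position: [446.1, 154.4, 48.0]
ee_rot: [1.0, 0.002, 0.002, -0.001]
contact_force: [-0.8, -1.5, 6.8]
gripper_width: 63.2
```

Request:
servo_tool(
  rows=[
    [0,0,0,-1,0,0,0],
    [0,0,0,-2,0,0,0],
    [0,0,0,-4,0,0,0],
    [0,0,0,-4,0,0,0],
    [0,0,0,-4,0,0,0],
    [0,0,0,-3,0,0,0],
    [0,0,0,0,0,0,0],
    [0,0,0,0,0,0,0],
  ],
)

```text
clock: 29.05
position: [444.5, 153.6, 226.8]
ee_rot: [1.0, 0.001, 0.001, -0.001]
contact_force: [-0.7, -0.2, -0.1]
gripper_width: 63.7
```

Request:
servo_tool(
  rows=[
    [0,0.5,-2,0,0,0,0],
    [0,0.8,-4,0,0,0,0],
    [0,0.8,-4,0,0,0,0],
    [0,0.8,-4,0,0,0,0],
    [0,0.8,-4,0,0,0,0],
    [0,0.8,-4,0,0,0,0],
    [0,0.8,-3,0,0,0,0],
    [0,0.1,-0.8,0,0,0,0],
    [0,0,0,0,0,0,0],
    [0,0,0,0,0,0,0],
    [0,0,0,0,0,0,0],
    [0,0,0,0,0,0,0],
  ],
)

```text
clock: 30.25
position: [498.0, 410.8, 225.9]
ee_rot: [1.0, 0.001, 0.0, -0.0]
contact_force: [-0.8, -0.5, -1.2]
gripper_width: 63.5
```

```bash
python3 - <<'E'
from h import *
s=read_state(); print(s['position'],s['gripper_width'])
d=get_image("side"); u,v=proj(d,[499,413,160])[0].astype(int); crop(d,max(u-60,0),max(v-70,0),120,150,4,"h2.png")
p=s['position']; t=np.linspace(0,2*np.pi,200); print('expected foot bottom row',proj(d,np.c_[p[0]+27.5*np.cos(t),p[1]+27.5*np.sin(t),0*t+p[2]-48])[:,1].max()-max(v-70,0))
E
```

```text
[498.01219184 410.76598009 225.92758357] 63.45752949942548
expected foot bottom row 80.01702877600758
```

View pics/h2.png

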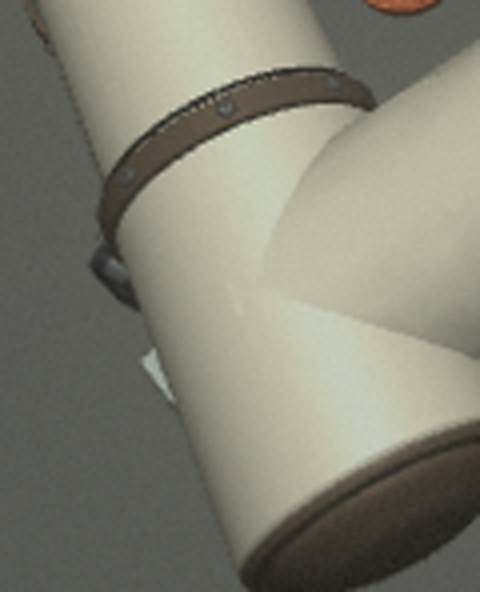

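Request:
servo_tool(
  rows=[
    [0,0.1,-0.2,2,0,0,0],
    [0,0,0,2,0,0,0],
    [0,0,0,1,0,0,0],
    [0,0,0,0.8,0,0,0],
    [0,0,0,0.4,0,0,0],
    [0,0,0,0,0,0,0],
    [0,0,0,0,0,0,0],
  ],
)

```text
clock: 31.0
position: [499.4, 414.1, 164.3]
ee_rot: [1.0, 0.001, 0.001, -0.001]
contact_force: [-0.1, -0.1, -0.3]
gripper_width: 63.1
```

Request:
servo_tool(
  rows=[
    [0,0,0,0.4,0,0,0],
    [0,0,0,0.3,0,0,0],
    [0,0,0,0.2,0,0,0],
    [0,0,0,0.1,0,0,0],
    [0,0,0,0,0,0,0],
    [0,0,0,0,0,0,0],
  ],
)

```text
clock: 31.6
position: [499.0, 413.7, 153.5]
ee_rot: [1.0, 0.001, -0.0, 0.0]
contact_force: [0.2, -0.4, -1.6]
gripper_width: 63.6
```

Request:
servo_tool(
  rows=[
    [0,0,0.1,0.2,0,0,0],
    [0,0,0,0,0,0,0],
    [0,0,0,0,0,0,0],
  ],
)

```text
clock: 31.9
position: [499.1, 412.9, 151.5]
ee_rot: [1.0, 0.001, 0.0, -0.0]
contact_force: [-0.4, -0.2, 0.3]
gripper_width: 63.6
```

Request:
servo_tool(
  rows=[
    [0,0,0,0.15,0,0,0],
    [0,0,0,0,0,0,0],
    [0,0,0,0,0,0,0],
  ],
)

```text
clock: 32.2
position: [499.1, 412.9, 150.0]
ee_rot: [1.0, 0.001, 0.0, -0.0]
contact_force: [0.3, -0.3, -0.6]
gripper_width: 63.1
```

Request:
servo_tool(
  rows=[
    [0,0,0,0.15,0,0,0],
    [0,0,0,0,0,0,0],
    [0,0,0,0,0,0,0],
  ],
)

```text
clock: 32.5
position: [499.1, 412.8, 148.5]
ee_rot: [1.0, 0.001, 0.0, -0.0]
contact_force: [0.6, 0.4, -1.2]
gripper_width: 63.6
```

Request:
servo_tool(
  rows=[
    [0,0,0,0.15,0,0,0],
    [0,0,0,0,0,0,0],
    [0,0,0,0,0,0,0],
  ],
)

```text
clock: 32.8
position: [499.1, 412.8, 147.0]
ee_rot: [1.0, 0.001, 0.0, 0.0]
contact_force: [-0.1, 0.1, 0.3]
gripper_width: 63.5
```

Request:
servo_tool(
  rows=[
    [0,0,0,0.15,0,0,0],
    [0,0,0,0,0,0,0],
    [0,0,0,0,0,0,0],
  ],
)

```text
clock: 33.1
position: [499.1, 412.8, 145.6]
ee_rot: [1.0, 0.001, 0.0, -0.0]
contact_force: [0.8, -0.3, 0.2]
gripper_width: 63.5
```

Request:
servo_tool(
  rows=[
    [0,0,0,0.1,0,0,0],
    [0,0,0,0,0,0,0],
    [0,0,0,0,0,0,0],
  ],
)

```text
clock: 33.4
position: [499.1, 412.8, 144.6]
ee_rot: [1.0, 0.001, 0.0, -0.0]
contact_force: [0.1, -0.3, -0.2]
gripper_width: 63.8
```

Request:
servo_tool(
  rows=[
    [0,0,0,0.1,0,0,0],
    [0,0,0,0,0,0,0],
    [0,0,0,0,0,0,0],
  ],
)

```text
clock: 33.7
position: [499.1, 412.8, 143.6]
ee_rot: [1.0, 0.001, 0.0, -0.0]
contact_force: [0.6, -0.9, 1.0]
gripper_width: 63.8
```

Request:
servo_tool(
  rows=[
    [0.8,0,0,0,0,0,0],
    [1,0,0,0,0,0,0],
    [1,0,0,0,0,0,0],
    [1,0,0,0,0,0,0],
    [1,0,0,-1,0,0,0],
    [1,0,0,-2,0,0,0],
    [1,0,0,-4,0,0,0],
    [1,0.8,3,0,0,0,0],
    [1,2,4,0,0,0,0],
    [1,2.5,4,0,0,0,0],
    [1,2.5,4,0,0,0,0],
    [1,2.5,4,0,0,0,0],
  ],
)

```text
clock: 34.9
position: [603.4, 221.6, 214.8]
ee_rot: [1.0, 0.002, 0.001, -0.0]
contact_force: [0.8, -0.0, 0.6]
gripper_width: 85.4
```

Request:
servo_tool(
  rows=[
    [1,2.5,4,0,0,0,0],
    [1,2.4,2.4,2,0,0,0],
    [1,2.3,2,3,0,0,0],
    [1,0,0,2,0,0,0],
    [1,0,0,0,0,0,0],
    [1,0,0,0,0,0,0],
    [1,0,0,0,0,0,0],
  ],
)

```text
clock: 35.6
position: [675.6, 140.2, 146.0]
ee_rot: [1.0, 0.002, 0.002, -0.0]
contact_force: [0.3, 0.5, -0.1]
gripper_width: 85.5
```

```bash
python3 look.py; python3 stack.py 163
```

```text
35.6 [675.6 140.2 146. ] 85.5 [ 0.3  0.5 -0.1]
top green 677.8 -173.4 34.9
top green 674.0 4.7 34.7
top green 669.3 138.0 32.7
side green 672.4 3.5 33.7
side green 673.8 137.7 34.4
top rim [496.6 409.7  37.8] 150
top red px 80
side rim [493.8 417.3  39.8] 280
side red px 103
```

View pics/s163.png

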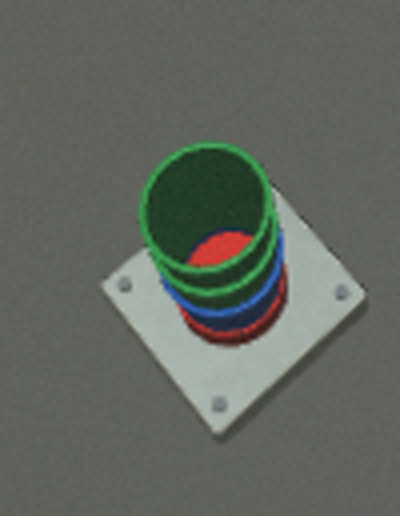

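```bash
cat > rimz.py <<'E'
from h import *
from scipy.optimize import brentq
d=get_image("side"); M,V=masks(d); t=np.linspace(0,2*np.pi,360)
def rim(x,y,z): return proj(d,np.c_[x+34.5*np.cos(t),y+34.5*np.sin(t),0*t+z])
def est(x,y,z0):
    p=rim(x,y,z0); k=np.zeros(V.shape,bool); c=p.mean(0).astype(int); k[max(0,c[1]-35):c[1]+45,max(0,c[0]-28):c[0]+28]=1
    r,cc=np.where(M["green"]&k); top=r.min()-0.5; l,rt=cc.min()-.5,cc.max()+.5
    z=brentq(lambda z: rim(x,y,z)[:,1].min()-top,z0-60,z0+60); q=rim(x,y,z)
    print((x,y),"z",round(z,1),"cols meas",l,rt,"pred",q[:,0].min().round(1),q[:,0].max().round(1))
import sys
for x,y,z in ((499.2,412.5,float(sys.argv[1])),(673.3,3.6,62)): est(x,y,z)
r=(d["image"][...,0]>90)&(d["image"][...,1]<70)&(d["image"][...,2]<70)
E
python3 rimz.py 160; python3 - <<'E'
import cv2,numpy as np
from h import *
# same on the earlier crop with one sleeve: topmost green row
im=cv2.imread('pics/g4.png')
E
```

```text
(499.2, 412.5) z 160.3 cols meas 207.5 243.5 pred 207.6 241.7
(673.3, 3.6) z 58.4 cols meas 224.5 265.5 pred 242.0 265.8
```

Two sleeves are nested upright, with the top rim at about 162 mm and the red band visible. Next is the sleeve at (674.2, 138.2).

Request:
servo_tool(
  rows=[
    [1,-0.1,0.2,3,0,0,0],
    [1,0,0,4,0,0,0],
    [1,0,0,3,0,0,0],
    [1,0,0,0,0,0,0],
    [1,0,0,0,0,0,0],
    [0,0,0,0,0,0,0],
    [0,0,0,0,0,0,0],
    [0,0,0,0,0,0,0],
    [0,0,0,0,0,0,0],
    [0,0,0,0,0,0,0],
  ],
)

```text
clock: 36.85
position: [675.6, 137.9, 47.2]
ee_rot: [1.0, 0.002, 0.003, -0.001]
contact_force: [-1.2, -0.1, 5.9]
gripper_width: 63.4
```

Request:
servo_tool(
  rows=[
    [0,0,0,-1,0,0,0],
    [0,0,0,-2,0,0,0],
    [0,0,0,-4,0,0,0],
    [0,0,0,-4,0,0,0],
    [0,0,0,-4,0,0,0],
    [0,0,0,-4,0,0,0],
    [0,0,0,-2,0,0,0],
    [0,0,0,0,0,0,0],
    [0,0,0,0,0,0,0],
  ],
)

```text
clock: 37.75
position: [673.2, 137.3, 253.6]
ee_rot: [1.0, 0.001, -0.0, -0.0]
contact_force: [0.2, 0.1, -2.7]
gripper_width: 63.1
```

Request:
servo_tool(
  rows=[
    [0,-1.1,-1.7,0,0,0,0],
    [0,-2.2,-3.5,0,0,0,0],
    [0,-2.2,-3.5,0,0,0,0],
    [0,-2.2,-3.5,0,0,0,0],
    [0,-2.2,-3.5,0,0,0,0],
    [0,-2.2,-3.5,0,0,0,0],
    [0,-2.2,-3.5,0,0,0,0],
    [0,-2.2,-3.5,0,0,0,0],
    [0,-0.9,-1.3,0,0,0,0],
    [0,0,0,0,0,0,0],
    [0,0,0,0,0,0,0],
    [0,0,0,0,0,0,0],
  ],
)

```text
clock: 38.95
position: [499.5, 410.5, 252.8]
ee_rot: [1.0, 0.001, -0.0, 0.001]
contact_force: [0.3, 0.6, -0.8]
gripper_width: 63.5
```

Request:
servo_tool(
  rows=[
    [0,0,-0.2,2,0,0,0],
    [0,0,0,1.5,0,0,0],
    [0,0,0,1,0,0,0],
    [0,0,0,0.8,0,0,0],
    [0,0,0,0.4,0,0,0],
    [0,0,0,0,0,0,0],
    [0,0,0,0,0,0,0],
  ],
)

```text
clock: 39.65
position: [499.4, 414.0, 197.2]
ee_rot: [1.0, 0.001, 0.0, -0.0]
contact_force: [0.9, -0.3, -1.3]
gripper_width: 63.8
```

Request:
servo_tool(
  rows=[
    [0,0,0.1,0.4,0,0,0],
    [0,0,0,0.3,0,0,0],
    [0,0,0,0.2,0,0,0],
    [0,0,0,0.1,0,0,0],
    [0,0,0,0,0,0,0],
    [0,0,0,0,0,0,0],
  ],
)

```text
clock: 40.25
position: [499.1, 412.8, 186.6]
ee_rot: [1.0, 0.001, 0.0, 0.0]
contact_force: [-0.0, -0.2, -1.0]
gripper_width: 63.2
```

Request:
servo_tool(
  rows=[
    [0,0,0,0.15,0,0,0],
    [0,0,0,0,0,0,0],
    [0,0,0,0,0,0,0],
  ],
)

```text
clock: 40.55
position: [499.1, 412.8, 185.1]
ee_rot: [1.0, 0.001, 0.0, -0.0]
contact_force: [0.3, 0.6, -0.4]
gripper_width: 63.1
```

Request:
servo_tool(
  rows=[
    [0,0,0,0.15,0,0,0],
    [0,0,0,0,0,0,0],
    [0,0,0,0,0,0,0],
  ],
)

```text
clock: 40.85
position: [499.1, 412.8, 183.5]
ee_rot: [1.0, 0.001, 0.0, -0.0]
contact_force: [0.9, 1.1, -0.8]
gripper_width: 63.3
```

Request:
servo_tool(
  rows=[
    [0,0,0,0.15,0,0,0],
    [0,0,0,0,0,0,0],
    [0,0,0,0,0,0,0],
  ],
)

```text
clock: 41.15
position: [499.1, 412.8, 182.0]
ee_rot: [1.0, 0.001, 0.0, -0.0]
contact_force: [0.6, -0.1, -0.0]
gripper_width: 63.5
```

Request:
servo_tool(
  rows=[
    [0,0,0,0.1,0,0,0],
    [0,0,0,0,0,0,0],
    [0,0,0,0,0,0,0],
  ],
)

```text
clock: 41.45
position: [499.1, 412.8, 181.1]
ee_rot: [1.0, 0.001, 0.0, -0.0]
contact_force: [0.9, 0.2, -0.9]
gripper_width: 62.9
```

Request:
servo_tool(
  rows=[
    [0,0,0,0.1,0,0,0],
    [0,0,0,0,0,0,0],
    [0,0,0,0,0,0,0],
  ],
)

```text
clock: 41.75
position: [499.0, 412.8, 180.0]
ee_rot: [1.0, 0.001, 0.0, -0.0]
contact_force: [1.1, 0.6, -0.2]
gripper_width: 63.4
```

Request:
servo_tool(
  rows=[
    [0,0,0,0.1,0,0,0],
    [0,0,0,0,0,0,0],
    [0,0,0,0,0,0,0],
  ],
)

```text
clock: 42.05
position: [499.1, 412.8, 179.1]
ee_rot: [1.0, 0.001, 0.0, -0.0]
contact_force: [0.5, 1.2, -0.5]
gripper_width: 63.3
```

Request:
servo_tool(
  rows=[
    [0,0,0,0.1,0,0,0],
    [0,0,0,0,0,0,0],
    [0,0,0,0,0,0,0],
  ],
)

```text
clock: 42.35
position: [499.1, 412.8, 178.1]
ee_rot: [1.0, 0.001, 0.0, -0.0]
contact_force: [1.4, -0.3, -0.6]
gripper_width: 63.0
```

Request:
servo_tool(
  rows=[
    [0,0,0,0.1,0,0,0],
    [0,0,0,0,0,0,0],
    [0,0,0,0,0,0,0],
  ],
)

```text
clock: 42.65
position: [499.1, 412.8, 177.1]
ee_rot: [1.0, 0.001, 0.0, -0.0]
contact_force: [0.5, 0.2, 0.9]
gripper_width: 62.9
```

Request:
servo_tool(
  rows=[
    [0,0,0,0.1,0,0,0],
    [0,0,0,0,0,0,0],
    [0,0,0,0,0,0,0],
  ],
)

```text
clock: 42.95
position: [499.1, 412.8, 176.1]
ee_rot: [1.0, 0.001, 0.0, -0.0]
contact_force: [0.0, -0.6, 1.0]
gripper_width: 63.2
```

Request:
servo_tool(
  rows=[
    [0.8,0,0,0,0,0,0],
    [1,0,0,0,0,0,0],
    [1,0,0,0,0,0,0],
    [1,0,0,0,0,0,0],
    [1,0,0,-1,0,0,0],
    [1,0,0,-2,0,0,0],
    [1,0,0,-4,0,0,0],
    [1,0.8,3,0,0,0,0],
    [1,1.8,4,0,0,0,0],
    [1,1.8,4,0,0,0,0],
    [1,1.8,4,0,0,0,0],
    [1,1.8,4,0,0,0,0],
  ],
)

```text
clock: 44.15
position: [580.1, 221.5, 247.2]
ee_rot: [1.0, 0.002, 0.001, -0.0]
contact_force: [1.5, 0.1, 0.1]
gripper_width: 85.5
```

Request:
servo_tool(
  rows=[
    [1,1.8,4,0,0,0,0],
    [1,1.8,4,0,0,0,0],
    [1,1.8,4,2,0,0,0],
    [1,1.8,4,2,0,0,0],
    [1,1.8,4,2,0,0,0],
    [1,0.5,1.9,3,0,0,0],
    [1,0,0,0,0,0,0],
    [1,0,0,0,0,0,0],
    [1,0,0,0,0,0,0],
  ],
)

```text
clock: 45.05
position: [676.1, 5.2, 158.1]
ee_rot: [1.0, 0.002, 0.002, -0.0]
contact_force: [-1.0, 0.1, 0.3]
gripper_width: 85.6
```

```bash
python3 look.py; python3 stack.py 197;python3 rimz.py 197
```

```text
45.05 [676.1   5.2 158.1] 85.6 [-1.   0.1  0.3]
top green 677.8 -173.4 34.9
top green 668.3 3.6 33.7
top plug 817.3 -37.9 23.5
side green 677.4 -175.6 34.5
side green 673.4 3.0 34.6
top rim [499.6 401.1  44.4] 308
top red px 35
side rim [487.8 420.9  45.2] 413
side red px 34
(499.2, 412.5) z 190.9 cols meas 205.5 243.5 pred 205.3 240.4Traceback (most recent call last):
  File "rimz.py", line 11, in <module>
    for x,y,z in ((499.2,412.5,float(sys.argv[1])),(673.3,3.6,62)): est(x,y,z)
                                                                    ~~~^^^^^^^
  File "rimz.py", line 8, in est
    z=brentq(lambda z: rim(x,y,z)[:,1].min()-top,z0-60,z0+60); q=rim(x,y,z)
    r = _zeros._brentq(f, a, b, xtol, rtol, maxiter, args, full_output, disp)
ValueError: f(a) and f(b) must have different signs
```

View pics/s197.png

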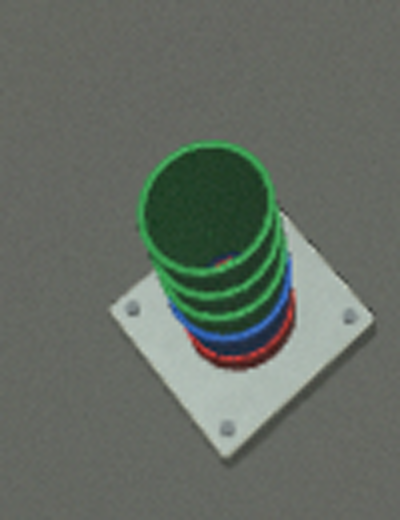

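Three sleeves are nested, straight and concentric, rim at about 193 mm with the red band visible. Fourth sleeve at (673.6, 3.8).

Request:
servo_tool(
  rows=[
    [1,-0.2,0.1,3,0,0,0],
    [1,0,0,4,0,0,0],
    [1,0,0,3,0,0,0],
    [1,0,0,1.2,0,0,0],
    [1,0,0,0,0,0,0],
    [0,0,0,0,0,0,0],
    [0,0,0,0,0,0,0],
    [0,0,0,0,0,0,0],
    [0,0,0,0,0,0,0],
    [0,0,0,0,0,0,0],
  ],
)

```text
clock: 46.3
position: [674.9, 3.6, 47.0]
ee_rot: [1.0, 0.002, 0.003, -0.0]
contact_force: [-1.0, 1.1, 6.3]
gripper_width: 63.3
```

Request:
servo_tool(
  rows=[
    [0,0,0,-1,0,0,0],
    [0,0,0,-2,0,0,0],
    [0,0,0,-4,0,0,0],
    [0,0,0,-4,0,0,0],
    [0,0,0,-4,0,0,0],
    [0,0,0,-4,0,0,0],
    [0,0,0,-4,0,0,0],
    [0,0,0,-1,0,0,0],
    [0,0,0,0,0,0,0],
    [0,0,0,0,0,0,0],
  ],
)

```text
clock: 47.3
position: [672.2, 3.4, 282.4]
ee_rot: [1.0, 0.001, -0.001, -0.0]
contact_force: [1.2, 0.4, -1.4]
gripper_width: 63.0
```

Request:
servo_tool(
  rows=[
    [0,-0.9,-2,0,0,0,0],
    [0,-1.8,-4.2,0,0,0,0],
    [0,-1.8,-4.2,0,0,0,0],
    [0,-1.8,-4.2,0,0,0,0],
    [0,-1.8,-4.2,0,0,0,0],
    [0,-1.8,-4.2,0,0,0,0],
    [0,-1.8,-4.2,0,0,0,0],
    [0,-1.8,-4.2,0,0,0,0],
    [0,-1.8,-4.2,0,0,0,0],
    [0,-1.5,-4.2,0,0,0,0],
    [0,-0.5,-1.2,0,0,0,0],
    [0,0,0,0,0,0,0],
  ],
)

```text
clock: 48.5
position: [497.4, 414.1, 281.0]
ee_rot: [1.0, 0.003, -0.002, 0.002]
contact_force: [-0.7, -0.4, -1.6]
gripper_width: 63.2
```

Request:
servo_tool(
  rows=[
    [0,0,0,0,0,0,0],
    [0,0,0,0,0,0,0],
    [0,0,0,0,0,0,0],
  ],
)

```text
clock: 48.8
position: [499.7, 411.4, 283.9]
ee_rot: [1.0, 0.0, -0.0, 0.0]
contact_force: [0.4, 1.0, -0.6]
gripper_width: 62.9
```

Request:
servo_tool(
  rows=[
    [0,0,-0.1,2,0,0,0],
    [0,0,0,1.5,0,0,0],
    [0,0,0,1,0,0,0],
    [0,0,0,0.8,0,0,0],
    [0,0,0,0.6,0,0,0],
    [0,0,0,0,0,0,0],
    [0,0,0,0,0,0,0],
  ],
)

```text
clock: 49.5
position: [499.3, 413.9, 225.6]
ee_rot: [1.0, 0.001, 0.0, -0.0]
contact_force: [0.4, 0.4, -0.5]
gripper_width: 63.4
```

Request:
servo_tool(
  rows=[
    [0,0,0.1,0.4,0,0,0],
    [0,0,0,0.3,0,0,0],
    [0,0,0,0.2,0,0,0],
    [0,0,0,0,0,0,0],
    [0,0,0,0,0,0,0],
    [0,0,0,0,0,0,0],
  ],
)

```text
clock: 50.1
position: [499.1, 412.8, 216.2]
ee_rot: [1.0, 0.001, 0.0, -0.0]
contact_force: [0.4, -0.6, -2.2]
gripper_width: 63.3
```

Request:
servo_tool(
  rows=[
    [0,0,0,0.15,0,0,0],
    [0,0,0,0,0,0,0],
    [0,0,0,0,0,0,0],
  ],
)

```text
clock: 50.4
position: [499.1, 412.8, 214.5]
ee_rot: [1.0, 0.001, 0.0, -0.0]
contact_force: [0.4, 0.7, -1.3]
gripper_width: 63.2
```

Request:
servo_tool(
  rows=[
    [0,0,0,0.1,0,0,0],
    [0,0,0,0,0,0,0],
    [0,0,0,0,0,0,0],
  ],
)

```text
clock: 50.7
position: [499.1, 412.8, 213.5]
ee_rot: [1.0, 0.001, 0.0, 0.0]
contact_force: [0.4, 0.1, -0.2]
gripper_width: 63.1
```

Request:
servo_tool(
  rows=[
    [0,0,0,0.1,0,0,0],
    [0,0,0,0,0,0,0],
    [0,0,0,0,0,0,0],
  ],
)

```text
clock: 51.0
position: [499.1, 412.8, 212.5]
ee_rot: [1.0, 0.001, 0.0, -0.0]
contact_force: [0.8, -0.1, -0.6]
gripper_width: 63.1
```

Request:
servo_tool(
  rows=[
    [0,0,0,0.1,0,0,0],
    [0,0,0,0,0,0,0],
    [0,0,0,0,0,0,0],
  ],
)

```text
clock: 51.3
position: [499.1, 412.8, 211.6]
ee_rot: [1.0, 0.001, 0.0, -0.0]
contact_force: [-0.1, -0.4, 0.4]
gripper_width: 63.3
```

Request:
servo_tool(
  rows=[
    [0,0,0,0.1,0,0,0],
    [0,0,0,0,0,0,0],
    [0,0,0,0,0,0,0],
  ],
)

```text
clock: 51.6
position: [499.1, 412.8, 210.6]
ee_rot: [1.0, 0.001, 0.0, -0.0]
contact_force: [-0.8, 0.8, 0.4]
gripper_width: 63.3
```

Request:
servo_tool(
  rows=[
    [0.8,0,0,0,0,0,0],
    [1,0,0,0,0,0,0],
    [1,0,0,0,0,0,0],
    [1,0,0,0,0,0,0],
    [1,0,0,-1,0,0,0],
    [1,0,0,-2,0,0,0],
    [1,0,0,-4,0,0,0],
    [1,0.8,3,0,0,0,0],
    [1,1.2,4,0,0,0,0],
    [1,1.2,4,0,0,0,0],
    [1,1.2,4,0,0,0,0],
    [1,1.2,4,0,0,0,0],
  ],
)

```text
clock: 52.8
position: [555.9, 221.5, 281.7]
ee_rot: [1.0, 0.002, 0.001, -0.0]
contact_force: [0.3, 0.2, -0.1]
gripper_width: 85.1
```

Request:
servo_tool(
  rows=[
    [1,1.2,4,0,0,0,0],
    [1,1.2,4,0,0,0,0],
    [1,1.2,4,0,0,0,0],
    [1,1.2,4,1,0,0,0],
    [1,1.2,4,2,0,0,0],
    [1,1.2,4,2,0,0,0],
    [1,1.2,4,2,0,0,0],
    [1,1.2,4,2,0,0,0],
    [1,1.2,4,2,0,0,0],
    [1,1.2,3.7,2,0,0,0],
    [1,0,0,0,0,0,0],
    [1,0,0,0,0,0,0],
  ],
)

```text
clock: 54.0
position: [676.5, -174.8, 150.1]
ee_rot: [1.0, 0.0, -0.001, 0.0]
contact_force: [-0.4, 0.7, 0.4]
gripper_width: 85.4
```

```bash
sed -i 's/,(673.3,3.6,62))/,)/' rimz.py; python3 look.py; python3 stack.py 226;python3 rimz.py 226
```

```text
54.0 [ 676.5 -174.8  150.1] 85.4 [-0.4  0.7  0.4]
top green 672.5 -172.7 32.6
side green 677.4 -175.6 34.5
top rim [497.7 397.5  49.5] 423
top red px 2
side rim [486.2 425.5  51.7] 558
side red px 9
(499.2, 412.5) z 224.5 cols meas 203.5 243.5 pred 202.5 238.7
```

View pics/s226.png

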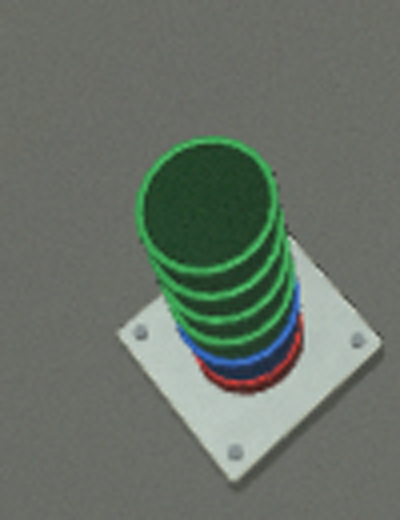

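Four sleeves are nested and straight, rim at about 226 mm with the red band visible. Last sleeve at (677.6, -174.5).

Request:
servo_tool(
  rows=[
    [1,0,0,3,0,0,0],
    [1,0,0,4,0,0,0],
    [1,0,0,3.4,0,0,0],
    [1,0,0,0,0,0,0],
    [1,0,0,0,0,0,0],
    [0,0,0,0,0,0,0],
    [0,0,0,0,0,0,0],
    [0,0,0,0,0,0,0],
    [0,0,0,0,0,0,0],
    [0,0,0,0,0,0,0],
  ],
)

```text
clock: 55.25
position: [678.8, -174.0, 50.4]
ee_rot: [1.0, 0.002, 0.003, 0.001]
contact_force: [0.1, 0.2, 7.2]
gripper_width: 63.1
```

Request:
servo_tool(
  rows=[
    [0,0,0,-1,0,0,0],
    [0,0,0,-2,0,0,0],
    [0,0,0,-4,0,0,0],
    [0,0,0,-4,0,0,0],
    [0,0,0,-4,0,0,0],
    [0,0,0,-4,0,0,0],
    [0,0,0,-4,0,0,0],
    [0,0,0,-4,0,0,0],
    [0,0,0,-0.5,0,0,0],
    [0,0,0,0,0,0,0],
    [0,0,0,0,0,0,0],
  ],
)

```text
clock: 56.35
position: [675.8, -173.4, 320.1]
ee_rot: [1.0, 0.001, -0.001, -0.001]
contact_force: [-0.4, -0.1, -1.3]
gripper_width: 63.1
```

Request:
servo_tool(
  rows=[
    [0,-0.6,-2,0,0,0,0],
    [0,-1.2,-4,0,0,0,0],
    [0,-1.2,-4,0,0,0,0],
    [0,-1.2,-4,0,0,0,0],
    [0,-1.2,-4,0,0,0,0],
    [0,-1.2,-4,0,0,0,0],
    [0,-1.2,-4,0,0,0,0],
    [0,-1.2,-4,0,0,0,0],
    [0,-1.2,-4,0,0,0,0],
    [0,-1.2,-4,0,0,0,0],
    [0,-1.2,-4,0,0,0,0],
    [0,-1.2,-4,0,0,0,0],
  ],
)

```text
clock: 57.55
position: [535.9, 287.0, 319.3]
ee_rot: [1.0, 0.001, -0.002, 0.001]
contact_force: [1.0, -0.6, 0.1]
gripper_width: 63.3
```

Request:
servo_tool(
  rows=[
    [0,-1.2,-4,0,0,0,0],
    [0,-1.2,-4,0,0,0,0],
    [0,-1.2,-4,0,0,0,0],
    [0,-0.3,-0.6,0,0,0,0],
    [0,0,0,0,0,0,0],
    [0,0,0,0,0,0,0],
    [0,0,0,0,0,0,0],
    [0,0,0,0,0,0,0],
  ],
)

```text
clock: 58.35
position: [498.6, 410.5, 321.7]
ee_rot: [1.0, 0.0, 0.0, 0.0]
contact_force: [0.0, 0.8, -0.6]
gripper_width: 63.3
```

Request:
servo_tool(
  rows=[
    [0,0.1,-0.2,2,0,0,0],
    [0,0,0,1.5,0,0,0],
    [0,0,0,1,0,0,0],
    [0,0,0,0.8,0,0,0],
    [0,0,0,0.6,0,0,0],
    [0,0,0,0,0,0,0],
    [0,0,0,0,0,0,0],
  ],
)

```text
clock: 59.05
position: [499.3, 413.9, 263.1]
ee_rot: [1.0, 0.001, 0.0, -0.0]
contact_force: [-0.0, 0.6, -0.3]
gripper_width: 63.2
```

Request:
servo_tool(
  rows=[
    [0,0,0.1,0.4,0,0,0],
    [0,0,0,0.3,0,0,0],
    [0,0,0,0.2,0,0,0],
    [0,0,0,0,0,0,0],
    [0,0,0,0,0,0,0],
    [0,0,0,0,0,0,0],
  ],
)

```text
clock: 59.65
position: [499.1, 412.9, 253.7]
ee_rot: [1.0, 0.001, 0.0, -0.0]
contact_force: [-0.1, 0.6, -0.7]
gripper_width: 63.0
```

Request:
servo_tool(
  rows=[
    [0,0,0,0.15,0,0,0],
    [0,0,0,0,0,0,0],
    [0,0,0,0,0,0,0],
  ],
)

```text
clock: 59.95
position: [499.0, 412.8, 252.0]
ee_rot: [1.0, 0.001, -0.0, 0.0]
contact_force: [0.3, -0.5, -1.2]
gripper_width: 63.0
```

Request:
servo_tool(
  rows=[
    [0,0,0,0.15,0,0,0],
    [0,0,0,0,0,0,0],
    [0,0,0,0,0,0,0],
  ],
)

```text
clock: 60.25
position: [499.0, 412.8, 250.5]
ee_rot: [1.0, 0.001, 0.0, 0.0]
contact_force: [1.3, -0.0, -1.0]
gripper_width: 63.1
```

Request:
servo_tool(
  rows=[
    [0,0,0,0.15,0,0,0],
    [0,0,0,0,0,0,0],
    [0,0,0,0,0,0,0],
  ],
)

```text
clock: 60.55
position: [499.1, 412.8, 249.1]
ee_rot: [1.0, 0.001, 0.0, -0.0]
contact_force: [-0.0, -0.2, -0.1]
gripper_width: 63.1
```

Request:
servo_tool(
  rows=[
    [0,0,0,0.1,0,0,0],
    [0,0,0,0,0,0,0],
    [0,0,0,0,0,0,0],
  ],
)

```text
clock: 60.85
position: [499.1, 412.8, 248.1]
ee_rot: [1.0, 0.001, 0.0, -0.0]
contact_force: [-0.1, 0.8, -0.1]
gripper_width: 62.8
```

Request:
servo_tool(
  rows=[
    [0,0,0,0.1,0,0,0],
    [0,0,0,0,0,0,0],
    [0,0,0,0,0,0,0],
  ],
)

```text
clock: 61.15
position: [499.1, 412.8, 247.1]
ee_rot: [1.0, 0.001, 0.0, -0.0]
contact_force: [-0.3, 0.9, -0.1]
gripper_width: 63.5
```

Request:
servo_tool(
  rows=[
    [0,0,0,0.1,0,0,0],
    [0,0,0,0,0,0,0],
    [0,0,0,0,0,0,0],
  ],
)

```text
clock: 61.45
position: [499.1, 412.8, 246.1]
ee_rot: [1.0, 0.001, 0.0, -0.0]
contact_force: [0.2, -0.3, 1.0]
gripper_width: 63.1
```

Contact; release, rise and clear away to a neutral spot.

Request:
servo_tool(
  rows=[
    [0.8,0,0,0,0,0,0],
    [1,0,0,0,0,0,0],
    [1,0,0,0,0,0,0],
    [1,0,0,0,0,0,0],
    [1,0,0,-1,0,0,0],
    [1,0,0,-2,0,0,0],
    [1,0,0,-4,0,0,0],
    [1,0,3,0,0,0,0],
    [1,0,4,0,0,0,0],
    [1,0,4,0,0,0,0],
    [1,0,4,0,0,0,0],
    [1,0,4,0,0,0,0],
  ],
)

```text
clock: 62.65
position: [499.5, 221.3, 317.1]
ee_rot: [1.0, 0.002, 0.001, -0.0]
contact_force: [-0.4, -0.5, -0.2]
gripper_width: 85.2
```

Request:
servo_tool(
  rows=[
    [1,0,4,0,0,0,0],
    [1,0,4,0,0,0,0],
    [1,0,4,0,0,0,0],
    [1,0,4,0,0,0,0],
    [1,0,4,0,0,0,0],
    [1,0,4,0,0,0,0],
    [1,0,0,0,0,0,0],
    [1,0,0,0,0,0,0],
    [1,0,0,0,0,0,0],
  ],
)

```text
clock: 63.55
position: [500.4, -16.7, 316.5]
ee_rot: [1.0, 0.002, 0.0, -0.0]
contact_force: [0.6, 0.2, 0.2]
gripper_width: 85.4
```

```bash
python3 look.py; python3 rimz.py 258; python3 - <<'E'
from h import *
d=get_image("side"); t=get_image("top"); u,v=proj(d,[499,413,150])[0].astype(int)
a=cv2.resize(d["image"][v-60:v+90,u-60:u+60,::-1],(440,550),interpolation=cv2.INTER_CUBIC)
b=cv2.resize(t["image"][130:300,95:500,::-1],(360,151)); c=cv2.resize(t["image"][140:300,400:500,::-1],(250,399))
o=np.zeros((550,800,3),np.uint8); o[:,:440]=a; o[:151,440:]=b; o[151:,440:690]=c; cv2.imwrite("pics/fin.png",o)
E
```

```text
63.55 [500.4 -16.7 316.5] 85.4 [0.6 0.2 0.2]
(499.2, 412.5) z 260.4 cols meas 200.5 243.5 pred 199.3 236.9
```

View pics/fin.png

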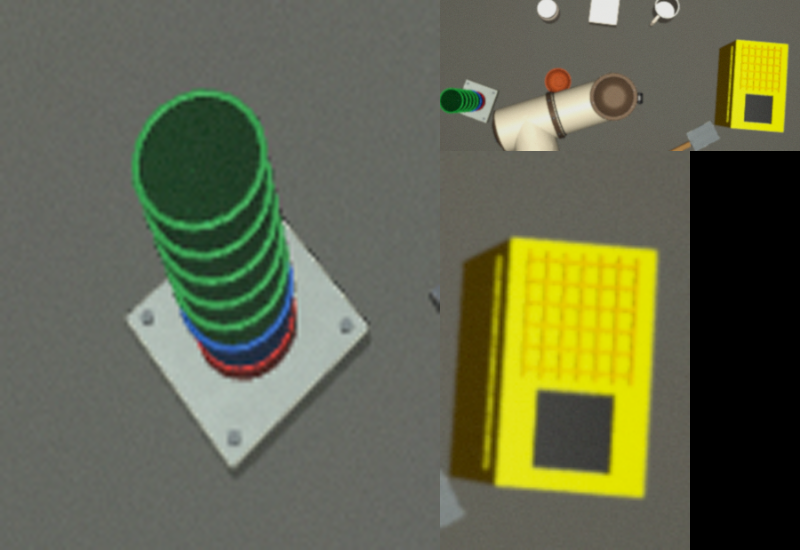

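Five sleeves are nested straight, with the seat well up and the red band visible. The top rim measures about 261 mm. The flap is shut, the bench is clear of plugs and the other objects are in place.

```bash
python3 -c "
from bench import *
print(job_done())"
```

```text
the job is handed in; nothing more can be done
None
```

I posted all three clay plugs through the flap, then nested all five sleeves, rim up, in the blue seat. I handed the job in at about 64 s of the 210 s allowed.

- **Plugs:** the last pictures show no plugs left on the bench and the flap shut and flush with the lid.
- **Sleeves:** the stack stands straight. Its top rim measures about 260 mm by the raw estimate, or about 262 mm if I add back the 2–3 mm by which that estimate read low on a sleeve on the bench. About 262 mm is what five lightly nested sleeves should give. The red band at the seat's foot is still visible, so the seat has sunk only a few millimetres.
- **Gentleness:** I lowered each sleeve in 1–2 mm steps and let go when the force had risen by about 2 N. The force noise was about 1 N, and I overshot contact on the second sleeve by roughly 4 mm. It settled upright once released.
- **Other objects:** the bowl, scraper, jar, mug and mould look undisturbed in the final picture. The brush was hidden by the arm, so I did not check it at the end. I saw no object knocked aside at any of my checks.

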